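# Set a sawing board's overhang against the gauge and hold it

### The arm

A 7-joint arm with a two-finger parallel gripper is mounted at the origin on a cart in front of the work surface, level with it; the furniture and walls round the work are solid. World frame = base frame: x ahead of the robot, y to its left, z up, the work surface at z = 0. Lengths are in mm, angles in rad, forces in N, time in s.
With the tool pointing down it reaches from about 425 to 825 mm from the base axis. Payload 3.6 kg.
Tool frame: the origin (TCP) lies at the very end of the fingers, on their centre line; the grasp point (between the pads) lies 19 mm behind it; x points along the fingers, z is the direction in which the jaws open and shut, and the axes are right-handed (so a half turn about x gives the same grasp; the last joint's range is limited). The gripper opens to 85 mm and grips with 20 to 120 N. Pads are 22 mm wide; open, the fingers measure 114 mm over their backs; the gripper's body (76 mm by 85 mm) begins 54 mm behind the grasp point. The pads swing forward as they close: fully open they stand 13 mm farther back than shut.
Start: joints at [1.095, 0.615, -0.013, 1.423, 0.008, 1.103, -0.04], TCP at [282.617, -585.31, 200.697] pointing down, gripper open.
Joint ranges: [-3.12, 3.12], [-0.3, 2.06], [-1.34, 1.32], [0.26, 2.42], [-1.36, 4.5], [0.01, 1.98], [-2.84, 2.84]. Speed limits (rad/s): [2.79, 2.79, 3.14, 3.14, 3.14, 3.14, 3.14].

### API

Orientations are given as a unit quaternion [x, y, z, w].
In Python, from plant import manip gives the robot as it stands. The module is installed in compiled form; this text tells all that it offers.
- The arm moves only by the shell command python3 -m creep 'ROWS' [OPENING] [FORCE]. ROWS is JSON, a list of rows, each a list of 6 numbers: the shift along the tool's x, y, z in cm, then the turn, a rotation vector about the tool's x, y, z in rad. In form: [[tx, ty, tz, rx, ry, rz], ...]. A call has 1 to 10 rows; each row shifts and turns the pose as measured when the row begins, along the tool's axes as they then stand; what a row does not reach is not made up. A row lasts 1/8 s, in which the tool goes at most 62.5 mm and 10.7 degrees, less where a joint would pass 70% of its speed; a pose out of reach is approached as far as the arm can. A call with a gripper value outside its range is refused whole. OPENING is the finger opening in cm, from 0 to 8.54, set as the call begins (- or left out, the last holds). The fingers move at their own pace and stop on an object; FORCE is the grip in N (left out, the last holds). Time passes only in rows, so rows that do not move let the fingers close. It gives the time, the measured TCP pose, the force and the opening at its end, in the units of the state.
- manip.sense(): the state, without advancing time (a new reading comes with each control period).
- manip.snapshot(name): name is "side" or "top"; returns (picture, depth): 480x640x3 uint8, red, green, blue; 480x640 float32, mm along the optical axis (not along the pixel's ray), 0 where there is no reading.
- manip.calibration(name): a dict with "fovy" (degrees; the focal length in pixels is half the picture's height over the tangent of half this angle, whatever the lens; pixels are square), "cx", "cy" (the principal point, pixels), "world_from_camera" (4x4, takes a point from camera to world coordinates). Camera axes: x right, y down, z forward; pixel columns grow to the right and rows downward; lengths in mm; the calibration is good to about 2 mm. A picture is of the moment at which its call begins. calibration takes no time and is no camera call.
- manip.close_job(): hands the job in, once; it reports no verdict.
The state is a dict: "t": time; "q": joint angles; "qd": joint speeds; "joint_torque": joint torques, N m; "tcp_pos": TCP position; "tcp_rot": TCP orientation; "ft_force": force on the tool from outside, world axes, zero at the start; "ft_torque": the same for the moment, N m; "gripper_width": finger opening in mm.
Only numpy, scipy, OpenCV 4.12 (cv2) and the standard library are available. Lean on these libraries where they do the work, as an engineer would, in place of code of your own. Each camera call takes 0.05 s, during which the arm holds its last target.

### The job

Take the gauge out of its rack and put its blade fully down into the slot of the jig's post, shoulder seated, and let go of it. Then take the sawing board by its cleat and slide it straight outward along the rest, without lifting or tipping it, until its steel front edge just meets the gauge, leaving the gauge seated. So far out the board would tip off the rest, so finish still holding it by the cleat, flat on the rest, straight in line with the jig; do not disturb the other things lying on the bench.

Things in the scene. Friction and masses are not known exactly. Their poses are not given: they have to be found in the camera images.
- jig: Fixed wooden jig under the board, base 120 x 310 x 12 mm, origin on the bench. y points outward, the way the board is to slide (at yaw 0 to the robot's left); x across, z up. Raised rest: flat table, x -50 to 50, y -160 to -10 mm, top 57 mm above the bench, no side fences. Beyond it a slotted aluminium post, 66 x 22 mm, top at 47 mm, centred at x 0, y 123 mm.
- rest_edge (a point): Middle of the rest's outer edge, on its top face: jig x 0, y -10, z 57 mm.
- slot_mouth (a point): Centre of the slot's mouth, on the top face of the post: jig x 0, y 123, z 47 mm. The slot is 37 mm long along the jig's x and 9 mm wide along its y, 35 mm deep.
- rack: Fixed wooden block 84 x 56 x 36 mm that keeps the gauge, origin on the bench under it; it has a slot like the post's, 37 mm along its x and 10 mm along its y, 33 mm deep, in which the gauge stands upright with its shoulder on the block's top (36 mm).
- gauge_head (a point): Centre of the gauge's plain wooden head, 44 mm (x) x 26 mm (y) x 60 mm tall; grasp it here. Its flat underside, the shoulder, lies 30 mm below. Seated in the post, this point is 77 mm above the bench and the face towards the board is 120 mm outward of the rest's edge. Either way round is right.
- cleat (a point): Centre of the cleat, an upright wooden block on the board's rear, in one piece with it, by which it is gripped: 24 mm (x) x 50 mm (y, outward) x 35 mm tall, all above the board's top face. This point is 17.5 mm above the board's top face, 29.5 mm above its underside and 180 mm behind its front edge.
- board_front (a point): Middle of the lower edge of the board's front end. At the start it is 30 to 50 mm outward of the rest's edge, the board a little askew; the finished overhang, against the seated gauge, is 120 mm.
- tweezers_1: Steel tweezers, 126 mm long, lying on the bench; a bystander.
- block: Polished steel bench block 64 x 64 x 20 mm, lying on the bench; a bystander.
- board: Sawing board 100 mm wide (x), 210 mm long (y, outward), 12 mm thick, origin at the centre of its underside. Wood with a heavy steel nosing along the front 30 mm; about 0.4 kg, centre of mass about 73 mm behind the front edge: it tips once more than that hangs out.
- gauge: The gauge, about 140 g: the head with a flat steel blade standing 30 mm out of the middle of its underside, 33 mm wide (x), 6 mm thick (y), slightly tapered at the tip. Origin at the middle of the shoulder, z up. It starts upright in the rack, shoulder on the rack's top.

How it is judged:
By the outcome, as a careful person would: the job done as asked, in the order asked, and still so for the second after the job is handed in, while the arm keeps its last pose, push and grip.
It also fails if it takes over 53 s, if anything falls off the work surface, if the arm or the gripper's body presses on something with over 40 N, if the wrist force passes 120 N, or if a joint passes its speed limit or range.

## Working session

There is one attempt and no reset: what is moved stays moved. The work goes in short steps, Python scripts to look and compute and a shell command to move; the robot and the scene stay as the last step left them, time stands still between calls to the robot, and variables do not carry over. Pictures are saved under pics/ and viewed, and the job is handed in when it is done.

```bash
mkdir -p pics; ls; cat > h.py <<'E'
import numpy as np, cv2
from plant import manip
from scipy.spatial.transform import Rotation as R
def snap(name,fn):
    p,d=manip.snapshot(name); cv2.imwrite('pics/'+fn+'.png',p[:,:,::-1]); np.savez('pics/'+fn+'.npz',p=p,d=d); return p,d
def cal(name):
    c=manip.calibration(name); f=240/np.tan(np.radians(c['fovy'])/2); return f,c['cx'],c['cy'],np.array(c['world_from_camera'])
def cloud(name,d):
    f,cx,cy,T=cal(name); v,u=np.mgrid[:480,:640]
    P=np.stack([(u-cx)*d/f,(v-cy)*d/f,d],-1); return P@T[:3,:3].T+T[:3,3]
def ray(name,u,v,z):
    f,cx,cy,T=cal(name); r=T[:3,:3]@np.array([(u-cx)/f,(v-cy)/f,1]); o=T[:3,3]; return o+r*(z-o[2])/r[2]
E
python3 - <<'E'
from h import *
for n in('side','top'):
    snap(n,n+'0'); print(n,cal(n))
print(manip.sense())
E
```

```text
pics
side (np.float64(525.2595987624035), 326.0664556300291, 234.51345617047332, array([[ 9.92181021e-01, -6.97568323e-02,  1.03493019e-01,
         3.74074664e+02],
       [-1.23884855e-01, -4.49826669e-01,  8.84482058e-01,
        -1.03314874e+03],
       [-1.51447464e-02, -8.90387529e-01, -4.54951299e-01,
         5.46312949e+02],
       [ 0.00000000e+00,  0.00000000e+00,  0.00000000e+00,
         1.00000000e+00]]))
top (np.float64(618.15050859286), 322.4591877221366, 221.20421425650736, array([[-1.29316104e-02, -9.83014024e-01,  1.83074306e-01,
         2.21000572e+02],
       [-9.99648555e-01,  1.69469804e-02,  2.03854590e-02,
        -1.78389040e+02],
       [-2.31417488e-02, -1.82746348e-01, -9.82887700e-01,
         1.47960604e+03],
       [ 0.00000000e+00,  0.00000000e+00,  0.00000000e+00,
         1.00000000e+00]]))
{'t': 0.1, 'q': array([ 1.09451039,  0.61582268, -0.01262551,  1.42476203,  0.00811106,
        1.10340487, -0.04041252]), 'qd': array([ 0.00066725, -0.0019767 ,  0.00020308, -0.00493346, -0.00031378,
       -0.00047939, -0.00012101]), 'joint_torque': array([ 2.69091179e-03, -4.70377743e+01,  2.60217050e-01, -1.71569967e+01,
        1.00048911e-02,  5.82247420e-03, -5.06046933e-05]), 'tcp_pos': array([ 282.27835822, -584.65216502,  199.64619103]), 'tcp_rot': array([ 0.37631874,  0.59963104, -0.37545748,  0.59821275]), 'ft_force': array([-1.13827968,  0.08275981,  0.10724084]), 'ft_torque': array([ 0.02585183,  0.00024149, -0.03304844]), 'gripper_width': 85.63398401684506}
```

View pics/side0.png

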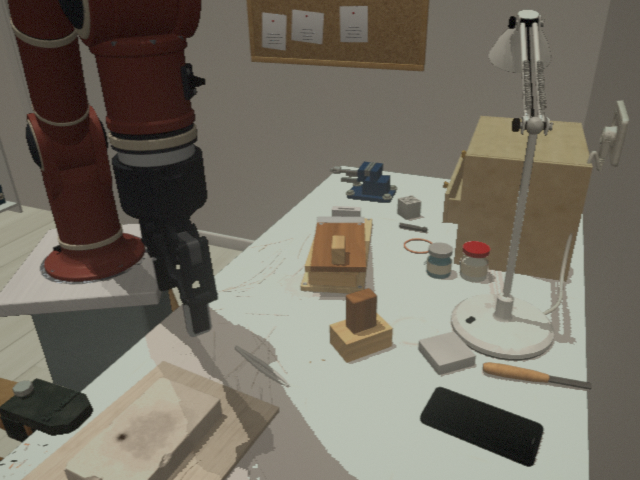

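View pics/top0.png

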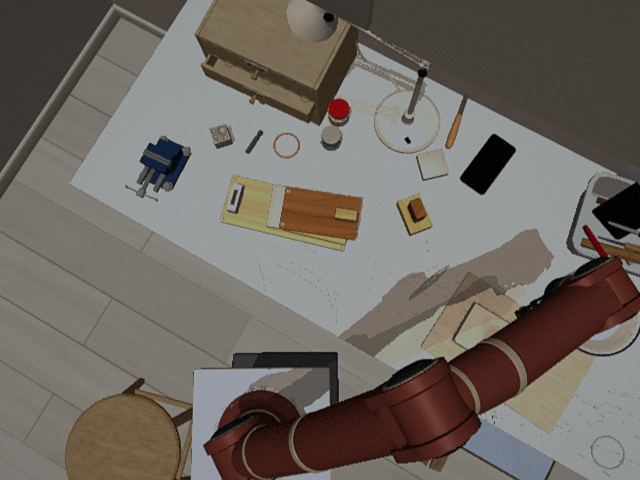

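The views show the post at top (235,197), the board with its cleat at (346,214), and the gauge in its rack at (417,209). In the side view the gauge head is at (362,310) and the cleat at (338,248). I'll zoom in and measure next.

```bash
python3 - <<'E'
from h import *
p=np.load('pics/top0.npz')['p']; c=p[165:260,210:440]; cv2.imwrite('pics/c1.png',cv2.resize(c,None,fx=3.4,fy=3.4,interpolation=cv2.INTER_CUBIC)[:,:,::-1])
p=np.load('pics/side0.npz')['p']; c=p[195:365,290:410]; cv2.imwrite('pics/c2.png',cv2.resize(c,None,fx=3.5,fy=3.5,interpolation=cv2.INTER_CUBIC)[:,:,::-1])
d=np.load('pics/top0.npz')['d']; P=cloud('top',d)
for (u,v) in [(417,209),(406,215),(346,214),(300,208),(276,208),(262,208),(235,197),(380,230),(432,165)]: print(u,v,P[v,u].round(1))
E
```

```text
417 209 [ 503.2 -365.3   96.6]
406 215 [ 500.7 -346.5   39.7]
346 214 [ 493.4 -203.5  101.5]
300 208 [516.5 -97.   66.6]
276 208 [517.9 -40.6  64.7]
262 208 [528.6  -1.9  16.4]
235 197 [558.2  64.9  11.7]
380 230 [ 472.5 -286.9   -0. ]
432 165 [ 627.6 -416.7   19. ]
```

View pics/c1.png

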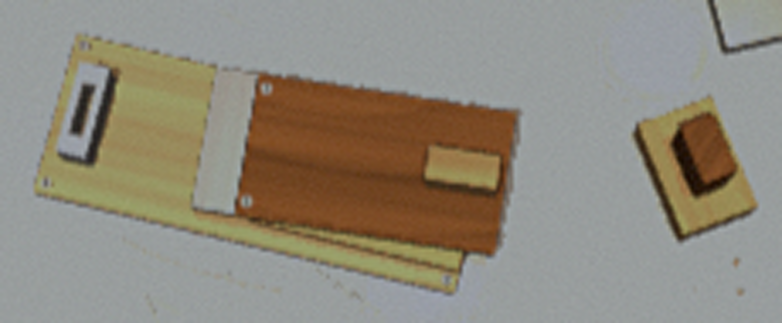

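View pics/c2.png

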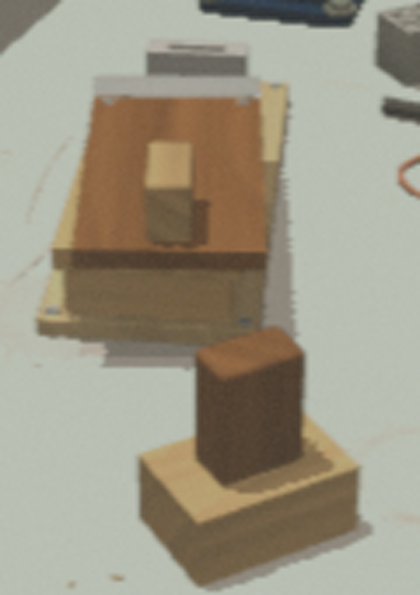

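```bash
cat > meas.py <<'E'
from h import *
def rect(P,m,lab=''):
    m=m.astype(np.uint8); n,L,s,_=cv2.connectedComponentsWithStats(m)
    k=1+np.argmax(s[1:,4]); q=P[L==k]
    r=cv2.minAreaRect(q[:,:2].astype(np.float32)); print(lab,s[k,4],'uv',s[k,:4],'z',np.median(q[:,2]).round(1),'c',np.round(r[0],1),'size',np.round(r[1],1),'ang',round(r[2],2)); return r
def region(P,x0,x1,y0,y1,z0,z1):
    return (P[...,0]>x0)&(P[...,0]<x1)&(P[...,1]>y0)&(P[...,1]<y1)&(P[...,2]>z0)&(P[...,2]<z1)
E
python3 - <<'E'
from meas import *
for n in('top','side'):
    d=np.load(f'pics/{n}0.npz')['d']; P=cloud(n,d)
    print(n)
    rect(P,region(P,440,580,-420,-320,86,106),'gauge')
    rect(P,region(P,440,580,-420,-300,28,46),'rack')
    rect(P,region(P,440,600,-260,120,92,112),'cleat')
    rect(P,region(P,440,600,-300,20,60,78),'board')
    rect(P,region(P,440,640,10,160,41,54),'post')
    rect(P,region(P,440,640,-280,160,5,19),'base')
    rect(P,region(P,580,700,-480,-350,12,28),'block')
E
```

```text
top
gauge 228 uv [410 199  17  21] z 96.0 c [ 505.3 -367.7] size [44.2 28. ] ang 20.19
rack 546 uv [397 194  36  41] z 36.7 c [ 504.6 -367.5] size [84.7 57.9] ang 20.51
cleat 241 uv [335 208  23  14] z 104.0 c [ 493.  -202.9] size [49.5 24.9] ang 80.02
board 3556 uv [266 185  96  55] z 69.5 c [ 504.2 -128.5] size [210.3 105.9] ang 79.95
post 218 uv [226 183  17  29] z 47.1 c [549.6  61.4] size [24.1 67.5] ang 75.73
base 2179 uv [220 175 116  69] z 12.3 c [514.4 -47.1] size [295.4 131.2] ang 69.66
block 688 uv [416 149  33  31] z 20.6 c [ 629.6 -416.9] size [65.2 65.9] ang 13.11
side
gauge 442 uv [346 288  32  21] z 96.3 c [ 504.7 -370.2] size [44.5 27.1] ang 19.41
rack 1080 uv [330 313  63  36] z 37.2 c [ 505.3 -369.4] size [86.6 58.5] ang 19.52
cleat 249 uv [332 236  14  19] z 104.4 c [ 492.8 -207.3] size [50.3 23.7] ang 81.07
board 2479 uv [310 216  57  56] z 70.4 c [ 503.4 -131.3] size [217.4 104.9] ang 80.07
post 201 uv [332 206  29   9] z 47.1 c [550.3  60.1] size [30.6 66.4] ang 70.31
base 520 uv [310 272  57  21] z 13.2 c [ 503.4 -205.9] size [120.1  58. ] ang 16.14
block 1378 uv [419 331  58  40] z 21.0 c [ 630.  -419.9] size [65.9 67.5] ang 13.09
```

```bash
python3 - <<'E'
from meas import *
p=np.load('pics/top0.npz')['p']; hsv=cv2.cvtColor(p,cv2.COLOR_RGB2HSV); S=hsv[...,1].astype(float)
print(S[200:250:3,285])
def edge(cols,v0,v1,sgn,z):
    pts=[]
    for u in cols:
        s=S[v0(u):v1(u),u]; 
        thr=55
        idx=np.where(s>thr)[0]
        if len(idx)==0: continue
        i=idx[-1] if sgn>0 else idx[0]; j=i+sgn
        if j<0 or j>=len(s): continue
        f=(s[i]-thr)/(s[i]-s[j]+1e-9); pts.append((u,v0(u)+i+sgn*f))
    pts=np.array(pts); W=np.array([ray('top',u,v,z)[:2] for u,v in pts])
    l=cv2.fitLine(W.astype(np.float32),cv2.DIST_HUBER,0,.01,.01).ravel()
    r=(W-l[2:])@np.array([-l[1],l[0]]); print('edge ang(deg of y-dir from +y)',np.degrees(np.arctan2(-l[0],l[1])) if l[1]>0 else np.degrees(np.arctan2(l[0],-l[1])),'pt',l[2:],'rms',r.std(),len(W)); return l
cl=lambda a,b:(lambda u:int(a+b*(u-221)))
edge(range(226,340),cl(212,.232),cl(232,.232),1,12)   # near edge (jig -x or lower)
edge(range(238,268),cl(166,.2),cl(190,.2),-1,12)
# slot & post
v=cv2.cvtColor(p,cv2.COLOR_RGB2GRAY)
np.set_printoptions(linewidth=200); print(v[181:214,222:248])
E
```

```text
[182. 181. 176. 177. 173. 190. 181. 177. 178. 185. 129.  84.  91.  10.
  11.   6.   5.]
edge ang(deg of y-dir from +y) -14.54681 pt [458.98297  -50.940395] rms 0.36892808942281163 114
edge ang(deg of y-dir from +y) -14.565417 pt [602.30585   23.822828] rms 0.5270035057055488 30
[[157 155 157 155 154 157 156 153 124 134 135 136 136 138 135 138 139 140 143 146 144 144 146 143 143 137]
 [154 154 156 155 154 156 157 157 133 141 136 140 138 134 136 135 134 125 135 140 140 141 144 143 145 141]
 [156 155 154 155 155 156 155 156 129 139 136 150 147 148 144 136 130  99 122 124 136 139 137 140 140 140]
 [155 157 155 157 155 157 155 150 140 136 137 154 155 156 157 145 133 124 115 113 124 126 124 137 137 136]
 [156 154 157 155 155 158 152 128 141 140 142 157 156 157 158 157 159 160 160 143  89  89  92 124 138 135]
 [156 156 154 155 156 157 155 118 145 142 149 158 155 155 156 158 157 158 162 148  62  77  90 114 138 138]
 [155 157 157 155 156 156 155 141 145 149 152 158 158 162 155 156 157 159 160 123  48  59  87 137 137 138]
 [156 155 153 155 156 160 151 145 146 149 159 160 153 154 157 160 158 16
[... 2010 characters left out ...]
 160 160  80  35  45  96 135 134 135 133 133 135 135 133]
 [156 131 133 137 151 149 159 159 157 159 158 158 161 150  52  37  59 129 138 139 135 134 136 134 132 135]
 [151 140 140 140 142 121 140 145 155 152 159 161 163 120  48  35  71 146 144 140 138 139 139 136 136 135]
 [131 142 140 139 137  85  78  83 117 122 142 145 152  80  39  38  76 143 141 138 141 142 138 140 139 135]
 [117 140 142 143 144 124  83  60  63  62  77  85 119  70  38  46  89 141 141 139 138 139 139 142 141 141]
 [135 141 144 143 147 143 126 106  92  84  79  66  66  53  40  58 112 140 139 139 137 137 139 141 139 139]
 [139 141 143 143 143 145 144 146 143 134 126 106 104  83  80  97 144 145 140 138 138 137 139 136 139 136]]
```

```bash
cat >> h.py <<'E'
def delta(pos,yawz,st=None,down=True):
    """rows (cm, rad) to go from the measured pose to TCP pos with tool x down and tool z at world angle yawz (deg, mod 180)"""
    st=st or manip.sense(); Rm=R.from_quat(st['tcp_rot']).as_matrix()
    best=None
    for k in(0,180):
        a=np.radians(yawz+k); z=np.array([np.cos(a),np.sin(a),0]); x=np.array([0,0,-1.]); y=np.cross(z,x)
        r=R.from_matrix(Rm.T@np.stack([x,y,z],1)).as_rotvec()
        if best is None or np.linalg.norm(r)<np.linalg.norm(best): best=r
    t=Rm.T@(np.array(pos)-st['tcp_pos'])/10
    print('t cm',t.round(2),'r',best.round(3)); return t,best
E
python3 - <<'E'
from meas import *
p=np.load('pics/top0.npz')['p']; g=cv2.cvtColor(p,cv2.COLOR_RGB2GRAY)
big=cv2.resize(g,None,fx=8,fy=8,interpolation=cv2.INTER_CUBIC)
th=(big<108).astype(np.uint8); n,L=cv2.connectedComponents(th); k=L[int(197.5*8),int(233.5*8)]; print(k)
vs,us=np.where(L==k); W=np.array([ray('top',(u+.5)/8-.5,(v+.5)/8-.5,47)[:2] for u,v in zip(us,vs)],np.float32)
print('slot',cv2.minAreaRect(W),W.mean(0),len(W))
y=np.array([np.sin(np.radians(14.55)),np.cos(np.radians(14.55))]);x=np.array([y[1],-y[0]])
c=W.mean(0); print('jig x of slot centre rel to edges mid', x@c-517.07)
print('rest_edge', c-133*y)
d=np.load('pics/side0.npz')
p=d['p']; hh=cv2.cvtColor(p,cv2.COLOR_RGB2GRAY)[203:218,328:366]; print(hh)
st=manip.sense(); Rm=R.from_quat(st['tcp_rot']).as_matrix(); print(Rm.round(3))
delta([505,-368.8,140],110)
E
```

```text
412Traceback (most recent call last):
  File "<stdin>", line 5, in <module>
  File "h.py", line 12, in ray
    f,cx,cy,T=cal(name); r=T[:3,:3]@np.array([(u-cx)/f,(v-cy)/f,1]); o=T[:3,3]; return o+r*(z-o[2])/r[2]
              ~~~^^^^^^
  File "h.py", line 7, in cal
    c=manip.calibration(name); f=240/np.tan(np.radians(c['fovy'])/2); return f,c['cx'],c['cy'],np.array(c['world_from_camera'])
ValueError: time passes only in moves, steps and waits
```

```bash
sed -i 's/^def cal(name):/import functools\n@functools.lru_cache(None)\ndef cal(name):/' h.py
python3 - <<'E'
from meas import *
p=np.load('pics/top0.npz')['p']; g=cv2.cvtColor(p,cv2.COLOR_RGB2GRAY)
big=cv2.resize(g,None,fx=8,fy=8,interpolation=cv2.INTER_CUBIC)
th=(big<108).astype(np.uint8); n,L=cv2.connectedComponents(th); k=L[int(197.5*8),int(233.5*8)]; print(k)
vs,us=np.where(L==k); W=np.array([ray('top',(u+.5)/8-.5,(v+.5)/8-.5,47)[:2] for u,v in zip(us,vs)],np.float32)
print('slot',cv2.minAreaRect(W),W.mean(0),len(W))
y=np.array([np.sin(np.radians(14.55)),np.cos(np.radians(14.55))]);x=np.array([y[1],-y[0]])
c=W.mean(0); print('jig x of slot centre rel to edges mid', x@c-517.07)
print('rest_edge', c-133*y)
d=np.load('pics/side0.npz')
p=d['p']; hh=cv2.cvtColor(p,cv2.COLOR_RGB2GRAY)[203:218,328:366]; np.set_printoptions(linewidth=250);print(hh)
st=manip.sense(); Rm=R.from_quat(st['tcp_rot']).as_matrix(); print(Rm.round(3))
delta([505,-368.8,140],110)
E
```

```text
412
slot ((550.93798828125, 62.23007583618164), (9.650592803955078, 37.63872528076172), 74.9834976196289) [550.7644    62.231934] 3607
jig x of slot centre rel to edges mid 0.396510980967264
rest_edge [517.35150898 -66.50259335]
[[187 187 187 187 187 186 187 187 186 186 187 187 187 187 188 188 187 187 187 187 187 187 187 188 187 188 187 187 188 187 187 188 186 187 188 187 188 187]
 [187 187 186 187 188 187 187 187 187 187 187 188 186 187 186 188 186 187 187 188 185 186 187 187 186 188 187 187 186 187 188 187 187 188 186 187 187 188]
 [188 187 187 186 186 186 186 186 185 185 186 187 187 186 187 186 186 186 185 186 187 187 187 187 185 185 186 187 187 187 186 187 187 188 188 187 188 188]
 [187 187 188 186 182 176 176 175 177 177 177 175 175 175 178 179 180 181 181 181 180 183 182 184 183 183 183 184 186 186 186 186 185 186 188 187 187 187]
 [187 187 189 185 181 174 174 176 174 172 161 157 158 159 165 171 172 174 173 174 172 174 173 173 174 175 173 178 176 178 177 177 179 184 187 187 187 187]
 [187 187 187 183 178 175 176 176 174 163 138 120 119 117 122 123 123 122 120 120 127 132 131 13
[... 877 characters left out ...]
02 103 102 102 101 102 101 101 103 104 102 105 102 102 104 103 104 103 104 102 104 106 137 175 185 187 186 187]
 [185 185 184 161 116 105 106 107 107 105 105 105 105 104 103 103 104 103 104 104 101 103 105 106 105 104 101 104 103 104 103 106 138 173 185 187 187 187]
 [175 175 173 160 135 134 133 132 134 134 133 133 133 122 115 121 121 122 121 124 123 123 122 120 122 120 122 123 122 121 122 121 142 168 178 179 181 187]
 [163 163 164 160 160 157 159 159 159 159 159 160 159 156 158 156 156 157 156 155 157 157 158 156 156 154 156 155 157 156 155 156 157 160 163 164 175 185]]
[[-0.001  0.901  0.435]
 [ 0.002  0.435 -0.901]
 [-1.    -0.    -0.002]]
t cm [ 5.99 29.44 -9.74] r [ 0.101 -0.002  0.   ]
```

```bash
python3 -m creep '[[0.3,4.2,-1.4,0,0,0],[0.3,4.9,-1.6,0,0,0],[0.3,4.9,-1.6,0,0,0],[0.3,4.9,-1.6,0,0,0],[0.3,4.9,-1.6,0,0,0],[0.3,3.5,-1.1,0,0,0],[0,0,0,0.1,0,0],[0,0,0,0,0,0]]' 8.5 60; python3 -c "
from h import *
delta([505,-368.8,120],110)"
```

```text
t: 1.1
tcp_pos: [493.3, -378.2, 175.1]
tcp_rot: [0.407, 0.583, -0.406, 0.574]
ft_force: [-0.6, 0.2, -0.7]
gripper_width: 85.1
t cm [ 5.5   1.45 -0.43] r [-0.003 -0.011  0.005]
```

```bash
python3 -m creep '[[2.5,1.45,-0.4,0,-0.01,0],[3,0,0,0,0,0],[0,0,0,0,0,0]]' 6.5; python3 -c "
from h import *
delta([505,-368.8,50],110)
snap('side','side1');snap('top','top1')"
```

```text
t: 1.48
tcp_pos: [504.1, -370.9, 118.8]
tcp_rot: [0.404, 0.58, -0.408, 0.578]
ft_force: [0.3, -1.1, 0.8]
gripper_width: 65.0
t cm [ 6.88  0.19 -0.16] r [-0.001 -0.     0.006]
```

View pics/side1.png

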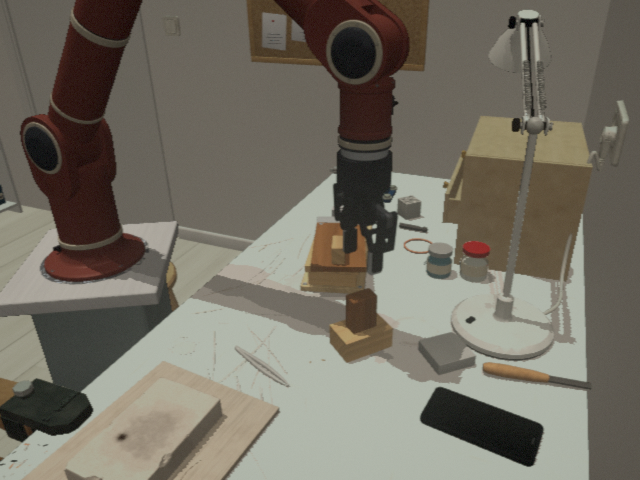

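```bash
python3 - <<'E'
from h import *
def proj(n,X):
    f,cx,cy,T=cal(n); c=np.linalg.inv(T)@np.r_[X,1]; return (cx+f*c[0]/c[2]).round(1),(cy+f*c[1]/c[2]).round(1)
for n in('side','top'):
    print(n,proj(n,[504.1,-370.9,118.8]),proj(n,[504.1,-370.9,132]),proj(n,[505,-369,96]))
E
```

```text
side (np.float64(361.4), np.float64(283.3)) (np.float64(361.6), np.float64(275.8)) (np.float64(361.6), np.float64(295.2))
top (np.float64(420.7), np.float64(206.5)) (np.float64(421.5), np.float64(205.3)) (np.float64(418.6), np.float64(208.2))
```

```bash
python3 - <<'E'
from h import *
p=np.load('pics/side1.npz')['p'][:,:,::-1].copy()
c=p[190:370,300:430]; cv2.imwrite('pics/c3.png',cv2.resize(c,None,fx=3.3,fy=3.3,interpolation=cv2.INTER_CUBIC))
P=cloud('side',np.load('pics/side1.npz')['d'])
for u,v in[(350,248),(377,268),(376,255),(362,293)]: print(u,v,P[v,u].round(0))
E
```

```text
350 248 [ 491. -342.  165.]
377 268 [ 517. -415.  170.]
376 255 [ 514. -418.  193.]
362 293 [ 506. -366.   98.]
```

View pics/c3.png

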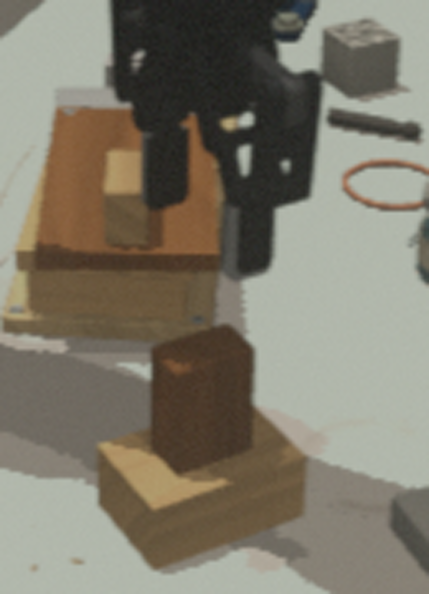

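```bash
python3 -m creep '[[2,0.2,-0.15,0,0,0],[2,0,0,0,0,0],[0,0,0,0,0,0]]'; python3 -c "
from h import *
delta([505,-368.8,50],110)
p,d=snap('side','side2');snap('top','top2')
c=p[190:370,300:430,::-1]; cv2.imwrite('pics/c4.png',cv2.resize(c,None,fx=3.3,fy=3.3,interpolation=cv2.INTER_CUBIC))"
```

```text
t: 1.95
tcp_pos: [510.3, -373.9, 86.5]
tcp_rot: [0.405, 0.574, -0.408, 0.583]
ft_force: [0.6, -0.0, 0.1]
gripper_width: 64.9
t cm [ 3.64 -0.34 -0.71] r [-0.003  0.014 -0.004]
```

View pics/c4.png

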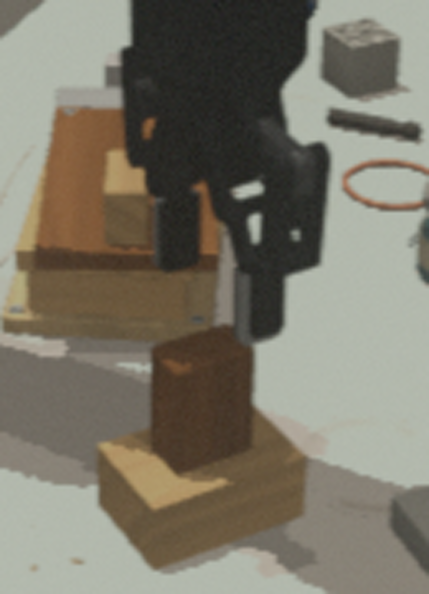

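```bash
python3 - <<'E'
from h import *
for k in(1,2):
    z=np.load(f'pics/side{k}.npz'); P=cloud('side',z['d'])
    m=(P[...,0]>440)&(P[...,0]<580)&(P[...,1]>-450)&(P[...,1]<-310)&(P[...,2]>105)&(z['p'].max(-1)<75)
    q=P[m]; print(k,np.percentile(q[:,2],[0,1,2,5]).round(1)); 
    for s in(1,-1):
        w=q[(s*(q[:,1]+372)>8)&(q[:,2]<220)]; l=w[np.argsort(w[:,2])[:25]]; print(l.mean(0).round(1))
s=manip.sense(); print(s['tcp_pos'],s['q'],s['t'])
E
```

```text
1 [157.4 170.5 179.9 206.6]
[ 490.6 -341.3  159.6]
[ 514.5 -411.9  164.5]
2 [123.1 137.6 146.3 173.9]
[ 497.6 -343.3  126.4]
[ 518.9 -413.9  132.6]
[ 511.58387513 -374.60464799   88.1204669 ] [ 5.91540827e-01  6.99047947e-01  6.11060575e-03  1.61616879e+00
  8.23357966e-04  8.09148952e-01 -6.29067553e-01] 2.05
```

```bash
python3 - <<'E'
from h import *
z=np.load('pics/side0.npz'); P=cloud('side',z['d'])
for u,v in [(200,332),(200,328),(195,330),(180,305),(205,325)]: print(u,v,P[v,u].round(0),z['p'][v,u])
z=np.load('pics/side2.npz'); c=z['p'][140:380,280:440,::-1]; cv2.imwrite('pics/c5.png',cv2.resize(c,None,fx=2.5,fy=2.5,interpolation=cv2.INTER_CUBIC))
z=np.load('pics/top2.npz'); c=z['p'][150:270,360:500,::-1]; cv2.imwrite('pics/c6.png',cv2.resize(c,None,fx=4,fy=4,interpolation=cv2.INTER_CUBIC))
E
```

```text
200 332 [ 303. -635.  251.] [70 72 67]
200 328 [ 304. -637.  256.] [42 41 39]
195 330 [ 300. -638.  256.] [41 40 40]
180 305 [ -41.  926. -755.] [143 141 126]
205 325 [ 309. -634.  257.] [41 41 37]
```

View pics/c6.png

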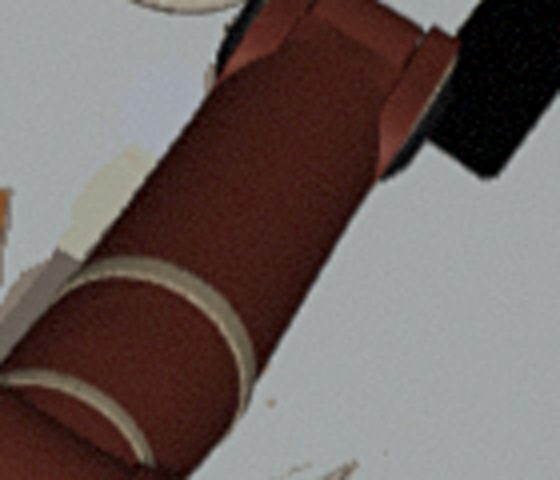

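```bash
python3 -m creep '[[-3,0,0,0,0,0],[0,0,0,0,0,0],[0,0,0,0,0,0],[0,0,0,0,0,0],[0,0,0,0,0,0]]' 2.6; python3 -c "
from h import *
delta([505,-368.8,50],110)
p,d=snap('side','side3')
P=cloud('side',d)
m=(P[...,0]>440)&(P[...,0]<580)&(P[...,1]>-450)&(P[...,1]<-310)&(P[...,2]>101)&(p.max(-1)<75)
q=P[m]; q=q[np.argsort(q[:,2])]; print(q[:40:4].round(0)); print(manip.sense()['tcp_pos'])
c=p[190:370,300:430,::-1]; cv2.imwrite('pics/c7.png',cv2.resize(c,None,fx=3.3,fy=3.3,interpolation=cv2.INTER_CUBIC))"
```

```text
t: 2.68
tcp_pos: [512.1, -375.3, 121.7]
tcp_rot: [0.405, 0.571, -0.408, 0.586]
ft_force: [-0.5, -0.4, 0.1]
gripper_width: 26.1
t cm [ 7.15 -0.51 -1.  ] r [-0.003  0.02  -0.009]
[[ 508. -362.  154.]
 [ 499. -365.  155.]
 [ 509. -363.  156.]
 [ 501. -366.  157.]
 [ 506. -361.  157.]
 [ 499. -365.  158.]
 [ 501. -366.  159.]
 [ 506. -394.  159.]
 [ 506. -392.  160.]
 [ 507. -364.  160.]]
[ 512.14142302 -375.30356068  121.71972508]
```

View pics/c7.png

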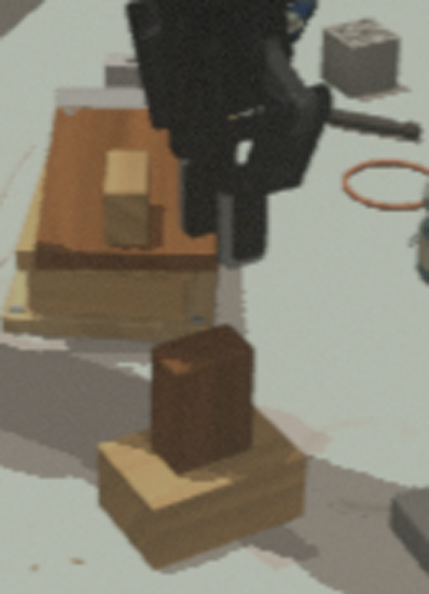

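View pics/side3.png

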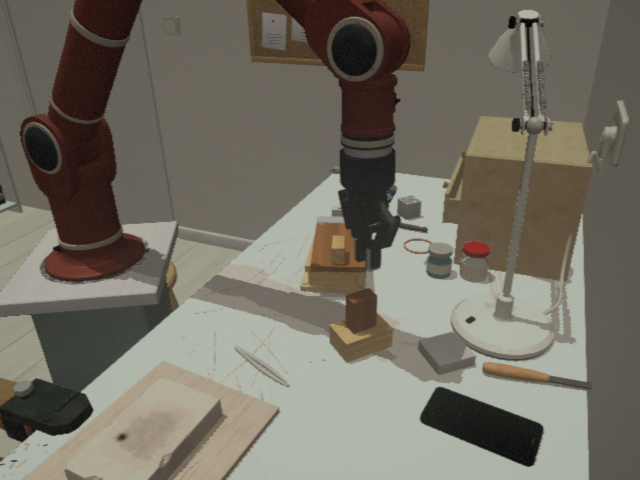

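```bash
python3 - <<'E'
from h import *
s=manip.sense(); print(R.from_quat(s['tcp_rot']).as_matrix().round(3), s['q'].round(3))
z=np.load('pics/side3.npz'); P=cloud('side',z['d']); p=z['p']
# gripper dark pixels in slices
m=(P[...,0]>400)&(P[...,0]<620)&(P[...,1]>-500)&(P[...,1]<-280)&(P[...,2]>105)&(p.max(-1)<80)
q=P[m]
for a in range(150,420,20):
    w=q[(q[:,2]>a)&(q[:,2]<a+20)]
    if len(w): print(a,len(w),w[:,0].min().round(),w[:,0].max().round(),w[:,1].min().round(),w[:,1].max().round())
E
```

```text
[[ 0.015  0.941  0.339]
 [-0.016  0.339 -0.941]
 [-1.     0.009  0.02 ]] [ 0.591  0.658  0.007  1.588  0.     0.874 -0.628]
150 174 495.0 524.0 -403.0 -360.0
170 309 495.0 525.0 -404.0 -358.0
190 375 484.0 535.0 -424.0 -336.0
210 547 480.0 538.0 -433.0 -326.0
230 695 477.0 543.0 -440.0 -317.0
250 721 479.0 541.0 -440.0 -320.0
270 444 472.0 542.0 -415.0 -377.0
290 798 471.0 543.0 -413.0 -371.0
310 935 471.0 544.0 -413.0 -352.0
330 544 473.0 539.0 -409.0 -364.0
350 830 473.0 542.0 -410.0 -362.0
370 855 474.0 554.0 -409.0 -357.0
390 892 474.0 552.0 -408.0 -359.0
410 924 463.0 548.0 -418.0 -353.0
```

```bash
python3 -m creep '[[0,-0.5,-1,0,0.02,-0.01],[0,0,0,0,0,0],[0,0,0,0,0,0]]' 6; python3 -c "
from h import *
delta([505,-368.8,50],110)
p,d=snap('side','side4')
c=p[190:370,300:430,::-1]; cv2.imwrite('pics/c8.png',cv2.resize(c,None,fx=3.3,fy=3.3,interpolation=cv2.INTER_CUBIC))"
```

```text
t: 3.1
tcp_pos: [503.0, -366.6, 120.6]
tcp_rot: [0.406, 0.58, -0.407, 0.577]
ft_force: [0.2, -0.4, 0.3]
gripper_width: 60.2
t cm [7.06 0.14 0.29] r [-0.003 -0.003  0.003]
```

View pics/c8.png

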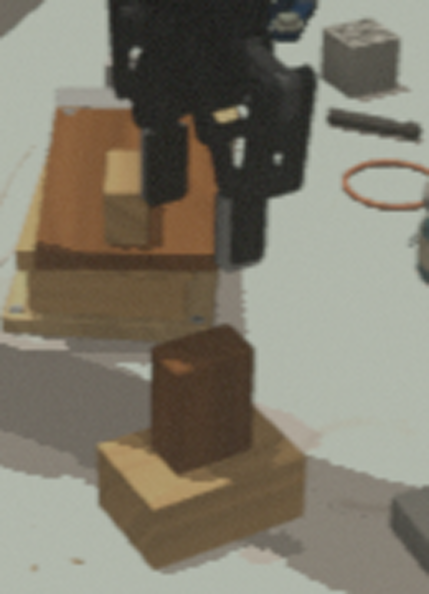

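```bash
python3 -m creep '[[1.5,0.1,0.3,0,0,0],[1.5,0,0,0,0,0],[1.5,0,0,0,0,0],[0,0,0,0,0,0]]' ; python3 -c "
from h import *
delta([505,-368.8,50],110)
p,d=snap('side','side5')
c=p[190:370,300:430,::-1]; cv2.imwrite('pics/c9.png',cv2.resize(c,None,fx=3.3,fy=3.3,interpolation=cv2.INTER_CUBIC))"
```

```text
t: 3.65
tcp_pos: [504.1, -368.7, 71.0]
tcp_rot: [0.406, 0.581, -0.407, 0.576]
ft_force: [0.4, 0.6, 0.3]
gripper_width: 59.7
t cm [2.1  0.09 0.05] r [-0.003 -0.005  0.004]
```

View pics/c9.png

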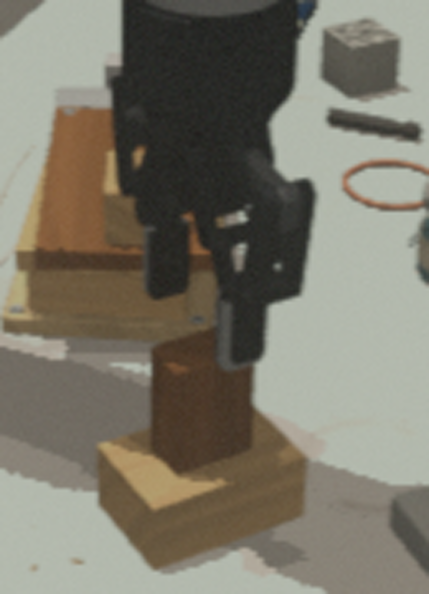

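```bash
python3 - <<'E'
from h import *
def proj(n,X):
    f,cx,cy,T=cal(n); c=np.linalg.inv(T)@np.r_[X,1]; return np.array([cx+f*c[0]/c[2],cy+f*c[1]/c[2]]).round(1)
for z in(70,80,90,100,110,120): print(z,'near',proj('side',[504+12,-369-36,z]),'far',proj('side',[504-12,-369+36,z]))
z=np.load('pics/side5.npz'); P=cloud('side',z['d'])
for u,v in[(373,298),(373,295),(370,300),(350,276)]: print(P[v,u].round(1))
E
```

```text
70 near [372.9 322.4] far [349.3 297. ]
80 near [373.1 316.9] far [349.3 291.8]
90 near [373.3 311.4] far [349.3 286.5]
100 near [373.4 305.8] far [349.4 281.2]
110 near [373.6 300.1] far [349.4 275.8]
120 near [373.8 294.4] far [349.4 270.4]
[ 513.7 -410.7  117.8]
[ 513.4 -411.4  123.4]
[ 510.3 -406.3  111.6]
[ 491.9 -339.   113.4]
```

```bash
python3 -m creep '[[1,0.1,0.05,0,0,0],[1,0,0,0,0,0],[0.6,0,0,0,0,0],[0,0,0,0,0,0]]' ; python3 -c "
from h import *
delta([505,-368.8,15],110)
p,d=snap('side','side6')
c=p[190:370,300:430,::-1]; cv2.imwrite('pics/c10.png',cv2.resize(c,None,fx=3.3,fy=3.3,interpolation=cv2.INTER_CUBIC))"
```

```text
t: 4.2
tcp_pos: [506.4, -369.5, 44.7]
tcp_rot: [0.406, 0.58, -0.407, 0.578]
ft_force: [0.3, -0.5, -0.1]
gripper_width: 60.0
t cm [ 2.97 -0.1  -0.11] r [-0.003 -0.002  0.002]
```

View pics/c10.png

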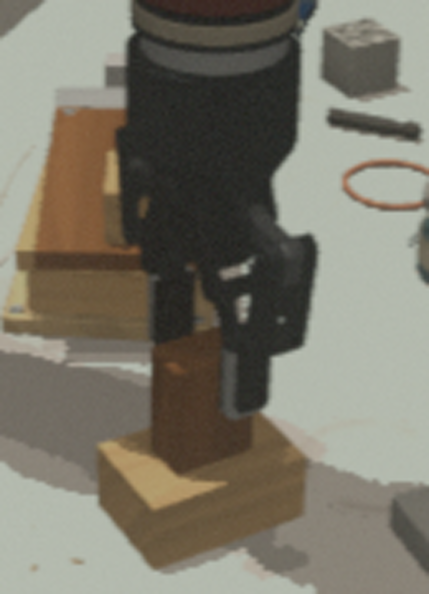

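```bash
python3 -m creep '[[1,-0.1,-0.1,0,0,0],[1,0,0,0,0,0],[0.5,0,0,0,0,0],[0,0,0,0,0,0]]' ; python3 -c "
from h import *
delta([505,-368.8,17],110)
p,d=snap('side','side7')
c=p[190:370,300:430,::-1]; cv2.imwrite('pics/c11.png',cv2.resize(c,None,fx=3.3,fy=3.3,interpolation=cv2.INTER_CUBIC))"
```

```text
t: 4.75
tcp_pos: [505.3, -369.2, 18.5]
tcp_rot: [0.406, 0.579, -0.407, 0.578]
ft_force: [0.8, -0.4, 0.5]
gripper_width: 59.9
t cm [ 0.15 -0.01 -0.04] r [-0.003 -0.001  0.002]
```

View pics/c11.png

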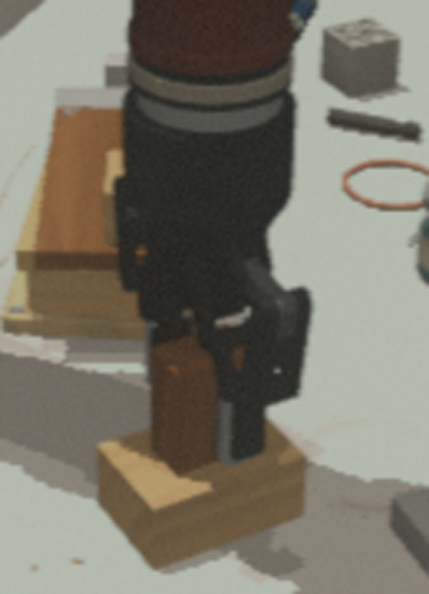

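```bash
python3 -m creep '[[0,0,0,0,0,0],[0,0,0,0,0,0],[0,0,0,0,0,0],[0,0,0,0,0,0],[0,0,0,0,0,0]]' 2 60; python3 -c "
from h import *
delta([505,-368.8,17],110);print(manip.sense()['ft_torque'])
p,d=snap('side','side8')
c=p[190:370,300:430,::-1]; cv2.imwrite('pics/c12.png',cv2.resize(c,None,fx=3.3,fy=3.3,interpolation=cv2.INTER_CUBIC))"
```

```text
t: 5.42
tcp_pos: [505.8, -369.4, 19.4]
tcp_rot: [0.406, 0.579, -0.407, 0.578]
ft_force: [-0.3, -0.1, -0.7]
gripper_width: 25.1
t cm [ 0.24 -0.05 -0.08] r [-0.003 -0.     0.001]
[-0.00104972  0.04473334 -0.02990554]
```

View pics/c12.png

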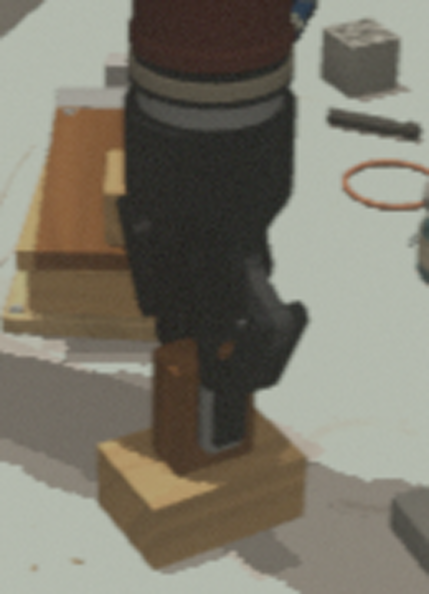

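```bash
python3 -m creep '[[-1,0,0,0,0,0],[-2,0,0,0,0,0],[-2.5,0,0,0,0,0],[-2.5,0,0,0,0,0],[-2.5,0,0,0,0,0],[-2.5,0,0,0,0,0],[0,0,0,0,0,0]]'; python3 -c "
from h import *
delta([550.8,62.2,150],75.45)
p,d=snap('side','side9')"
```

```text
t: 6.35
tcp_pos: [505.5, -369.3, 156.2]
tcp_rot: [0.406, 0.579, -0.407, 0.579]
ft_force: [0.1, -0.0, -0.8]
gripper_width: 25.5
t cm [  0.59  18.89 -39.06] r [0.6 0.  0. ]
```

View pics/side9.png

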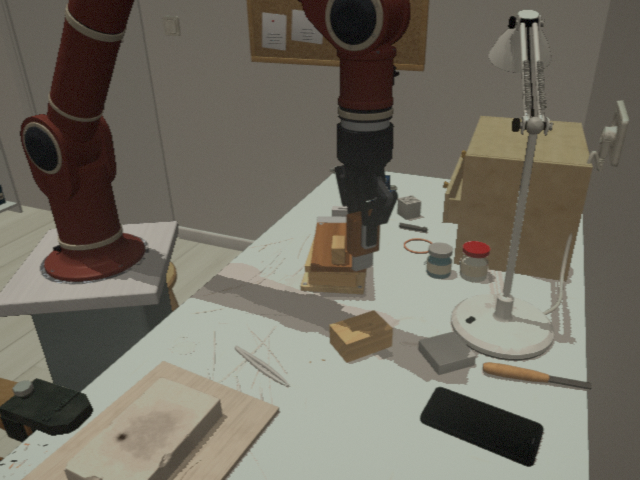

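```bash
python3 -m creep '[[0,1.2,-2.4,0,0,0],[0,2.3,-4.8,0,0,0],[0,2.3,-4.8,0,0,0],[0,2.3,-4.8,0,0,0],[0,2.3,-4.8,0,0,0],[0,2.3,-4.8,0,0,0],[0,2.3,-4.8,0,0,0],[0,1.3,-2.6,0,0,0],[0,0,0,0.15,0,0],[0,0,0,0.15,0,0]]'; python3 -m creep '[[0,0,0,0.15,0,0],[0,0,0,0.15,0,0],[0,0,0,0,0,0]]';python3 -c "
from h import *
delta([550.8,62.2,130],75.45)"
```

```text
t: 7.65
tcp_pos: [534.6, 18.4, 140.0]
tcp_rot: [0.485, 0.518, -0.497, 0.5]
ft_force: [0.1, -0.4, -1.7]
gripper_width: 25.5
t: 8.02
tcp_pos: [531.0, 19.1, 135.8]
tcp_rot: [-0.553, -0.438, 0.573, -0.418]
ft_force: [-0.4, 0.9, -1.6]
gripper_width: 25.4
t cm [ 0.52  0.78 -4.68] r [-0.017  0.005  0.039]
```

```bash
python3 -m creep '[[0,0.4,-2.4,-0.017,0,0.039],[0,0.4,-2.3,0,0,0],[2,0,0,0,0,0],[2,0,0,0,0,0],[0,0,0,0,0,0]]';python3 -c "
from h import *
delta([550.8,62.2,70],75.45)
p,d=snap('side','sideA');p2,d2=snap('top','topA')
c=p[150:300,280:440,::-1]; cv2.imwrite('pics/c13.png',cv2.resize(c,None,fx=4,fy=4,interpolation=cv2.INTER_CUBIC))
c=p2[140:260,190:350,::-1]; cv2.imwrite('pics/c14.png',cv2.resize(c,None,fx=4,fy=4,interpolation=cv2.INTER_CUBIC))"
```

```text
t: 8.65
tcp_pos: [551.2, 65.1, 91.9]
tcp_rot: [-0.554, -0.435, 0.56, -0.436]
ft_force: [-1.1, -0.6, -1.1]
gripper_width: 25.4
t cm [2.19 0.04 0.28] r [0.01  0.006 0.004]
```

View pics/c13.png

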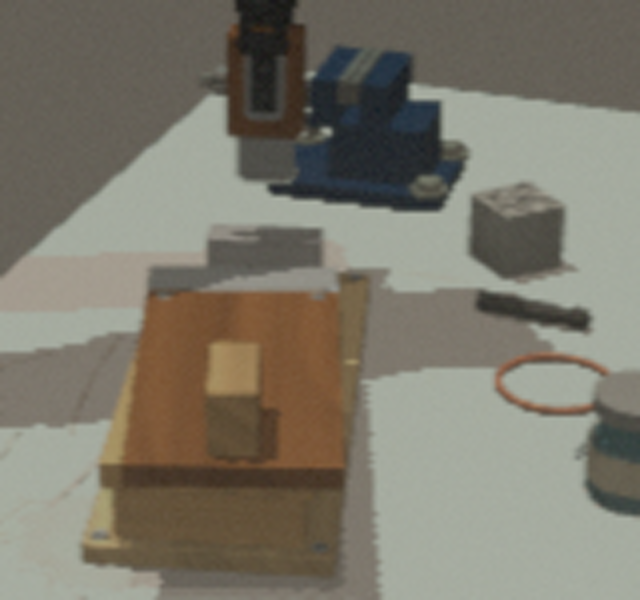

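View pics/c14.png

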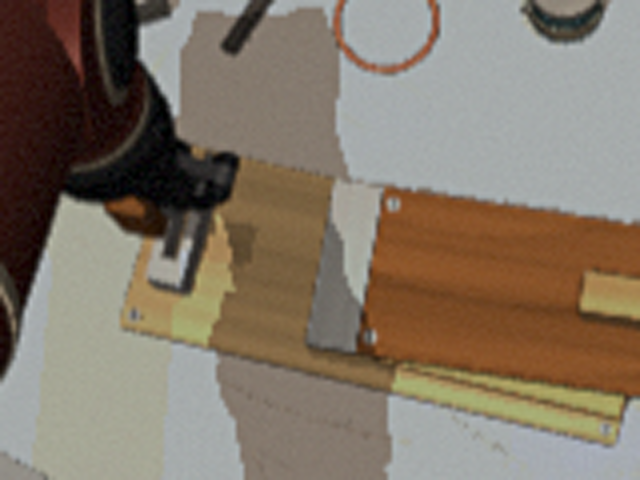

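```bash
cat > rel.py <<'E'
from h import *
y=np.array([np.sin(np.radians(14.55)),np.cos(np.radians(14.55))]);x=np.array([y[1],-y[0]])
def jig(P): # about nominal slot centre
    d=P[...,:2]-np.array([550.8,62.2]); return np.stack([d@x,d@y,P[...,2]],-1)
E
python3 - <<'E'
from rel import *
z=np.load('pics/sideA.npz'); P=cloud('side',z['d']); J=jig(P); p=z['p']; hsv=cv2.cvtColor(p,cv2.COLOR_RGB2HSV)
print('tcp jig',jig(manip.sense()['tcp_pos']).round(2))
near=(abs(J[...,0])<45)&(abs(J[...,1])<40)
def sec(m,l):
    q=J[m]; print(l,len(q),'x',np.percentile(q[:,0],[1,50,99]).round(1),'y',np.percentile(q[:,1],[5,50,95]).round(1),'z',np.percentile(q[:,2],[1,99]).round(1))
wood=near&(J[...,2]>95)&(hsv[...,1]>110)&(hsv[...,2]>40)
sec(wood,'wood')
for a in range(100,170,10): 
    m=near&(J[...,2]>a)&(J[...,2]<a+10)&(p.max(-1)>50)
    if m.sum()>5: sec(m,a)
post=near&(J[...,2]>20)&(J[...,2]<43); sec(post,'postfront')
for a in(20,25,30,35): sec(near&(J[...,2]>a)&(J[...,2]<a+5),'post%d'%a)
top=near&(abs(J[...,2]-47)<3); sec(top,'posttop')
# face normals angle: fit y = a + b x
for l,m in(('wood',wood),('post',post)):
    q=J[m]; A=np.c_[np.ones(len(q)),q[:,0],q[:,2]]; s=np.linalg.lstsq(A,q[:,1],rcond=None)[0]; r=q[:,1]-A@s; k=abs(r)<3; s=np.linalg.lstsq(A[k],q[k,1],rcond=None)[0]; print(l,s.round(4),k.sum(),'y at x0: z40',s[0]+40*s[2],'z120',s[0]+s[2]*130)
E
```

```text
tcp jig [ 1.15  3.04 93.6 ]
wood 1444 x [-32.2   4.3  42.4] y [-38.1 -27.   -6.8] z [116.2 488. ]
100 47 x [-15.   -1.1  14.9] y [-4.9 -0.4  2.6] z [100.2 108. ]
110 69 x [-20.8   2.3  22. ] y [-13.4 -10.1  -7.7] z [110.7 119.9]
120 72 x [-20.6   2.4  21.7] y [-18.3 -11.3  -7. ] z [120.3 129.8]
130 62 x [-20.6   8.9  21.6] y [-20.4 -11.1  -5.5] z [130.2 140. ]
140 56 x [-20.6   7.5  21.8] y [-20.4 -10.8  -7.1] z [140.3 149.8]
150 59 x [-20.6   7.8  21.7] y [-22.4 -11.7  -6.6] z [150.6 159.6]
160 49 x [-20.9  14.   21.4] y [-17.4  -9.   11.7] z [160.3 169.9]
postfront 128 x [-32.6  -2.1  32.2] y [-15.6 -12.1  -9.4] z [31.4 43. ]Traceback (most recent call last):
  File "<stdin>", line 13, in <module>
  File "<stdin>", line 6, in sec
    return _quantile_unchecked(
        a, q, axis, out, overwrite_input, method, keepdims, weights)
    return _ureduce(a,
                    func=_quantile_ureduce_func,
    ...<5 lines>...
                    overwrite_input=overwrite_input,
                    method=method)
    r = func(a, **kwargs)
    result = _quantile(arr,
                       quantiles=q,
    ...<2 lines>...
                       out=out,
                       weights=wgt)
    slices_having_nans = np.isnan(arr[-1, ...])
                                  ~~~^^^^^^^^^
IndexError: index -1 is out of bounds for axis 0 with size 0
```

```bash
python3 -m creep '[[1,0,0.3,0.01,0.006,0.004],[1.2,0,0,0,0,0],[0,0,0,0,0,0]]';python3 -c "
from rel import *
delta([551,61.9,60],75.45); print('tcp',jig(manip.sense()['tcp_pos']).round(2))"
```

```text
t: 9.12
tcp_pos: [553.0, 61.2, 71.6]
tcp_rot: [0.562, 0.431, -0.558, 0.434]
ft_force: [0.1, 0.5, -0.8]
gripper_width: 25.4
t cm [ 1.16 -0.22 -0.01] r [-0.002 -0.002 -0.006]
tcp [ 2.4  -0.36 71.61]
```

```bash
python3 -m creep '[[0.4,-0.2,0,0,0,-0.006],[0.4,0,0,0,0,0],[0,0,0,0,0,0]]';cat > chk.py <<'E'
import sys
from rel import *
delta([551,61.9,30],75.45); print('tcp',jig(manip.sense()['tcp_pos']).round(2))
n=sys.argv[1]
p,d=snap('side','side'+n); J=jig(cloud('side',d)); near=(abs(J[...,0])<45)&(abs(J[...,1])<40)
hsv=cv2.cvtColor(p,cv2.COLOR_RGB2HSV)
br=near&(hsv[...,1]>100)&(hsv[...,0]<18)&(hsv[...,2]>60)&(J[...,1]<-3)&(J[...,2]<170)&(J[...,2]>48)
gr=near&(hsv[...,1]<70)&(p.max(-1)>70)&(J[...,2]>20)
def sec(m,l):
    q=J[m]
    if len(q)>5: print(l,len(q),'x',np.percentile(q[:,0],[1,50,99]).round(1),'y',np.percentile(q[:,1],[10,50,90]).round(1),'z',np.percentile(q[:,2],[1,99]).round(1))
sec(br,'head'); 
sec(gr&(J[...,2]<44),'postfront'); sec(gr&(abs(J[...,2]-47)<2)&(J[...,1]<-5),'posttop')
c=p[150:250,290:410,::-1]; cv2.imwrite('pics/z%s.png'%n,cv2.resize(c,None,fx=5,fy=5,interpolation=cv2.INTER_CUBIC))
E
python3 chk.py B
```

```text
t: 9.5
tcp_pos: [551.3, 61.8, 63.3]
tcp_rot: [0.56, 0.433, -0.559, 0.432]
ft_force: [-0.7, -0.2, -1.6]
gripper_width: 25.5
t cm [ 3.33 -0.04  0.01] r [-0.002 -0.002 -0.001]
tcp [ 0.62 -0.22 63.32]
head 150 x [-20.   -2.3  19.6] y [-16.4 -13.4  -9.8] z [ 84.5 142.1]
postfront 140 x [-32.4  -2.   32.3] y [-14.8 -12.2  -9.4] z [31.5 44. ]
posttop 60 x [-32.4  -1.   32.2] y [-15.2 -12.1  -7.6] z [45.1 48.8]
```

View pics/zB.png

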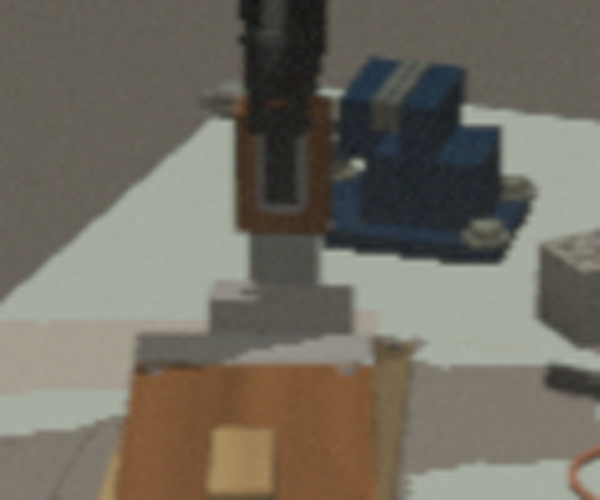

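```bash
python3 -m creep '[[0.4,-0.02,0.04,0,0,0],[0.3,0,0,0,0,0],[0,0,0,0,0,0]]';python3 -c "
from rel import *
delta([551,61.9,30],75.45); print('tcp',jig(manip.sense()['tcp_pos']).round(2),manip.sense()['ft_force'],manip.sense()['ft_torque'])"
```

```text
t: 9.93
tcp_pos: [551.4, 61.6, 56.3]
tcp_rot: [0.561, 0.432, -0.559, 0.432]
ft_force: [-0.0, -0.3, -1.5]
gripper_width: 25.4
t cm [ 2.63 -0.05 -0.01] r [-0.002 -0.003 -0.001]
tcp [ 0.77 -0.44 56.28] [-0.03825935 -0.29474921 -1.54357668] [0.01340798 0.03668035 0.01003282]
```

```bash
python3 -m creep '[[0.4,-0.03,0,0,0,0],[0.4,0,0,0,0,0],[0,0,0,0,0,0]]';python3 -c "
from rel import *
print('tcp',jig(manip.sense()['tcp_pos']).round(2),manip.sense()['ft_force'],manip.sense()['ft_torque'])"
```

```text
t: 10.3
tcp_pos: [551.1, 61.7, 47.7]
tcp_rot: [0.561, 0.432, -0.559, 0.432]
ft_force: [0.4, -0.2, -0.8]
gripper_width: 25.0
tcp [ 0.45 -0.37 47.69] [ 0.37460551 -0.19352763 -0.8120819 ] [-0.08695016  0.03582679  0.05346741]
```

Going in freely. I'll keep lowering.

```bash
python3 -m creep '[[0.5,0,0,0,0,0],[0.5,0,0,0,0,0],[0.3,0,0,0,0,0],[0,0,0,0,0,0]]'; python3 chk.py C; python3 -c "
from rel import *
print(manip.sense()['ft_force'],manip.sense()['ft_torque'])"
```

```text
t: 10.8
tcp_pos: [551.1, 61.8, 33.6]
tcp_rot: [0.561, 0.432, -0.559, 0.432]
ft_force: [0.0, 0.3, -1.2]
gripper_width: 25.1
t cm [ 0.36 -0.02 -0.01] r [-0.001 -0.003 -0.001]
tcp [ 0.44 -0.33 33.58]
head 146 x [-18.5  10.5  19.5] y [-16.3 -13.7 -10.6] z [ 55.1 111.9]
postfront 138 x [-32.6  -2.4  32.3] y [-15.3 -12.3  -9.5] z [31.6 43.9]
posttop 57 x [-32.1  -2.9  30.8] y [-14.8 -12.   -6.6] z [45.2 48.9]
[-0.10909828 -0.38391403 -1.74774493] [ 0.04745335 -0.01026968 -0.00215206]
```

View pics/zC.png

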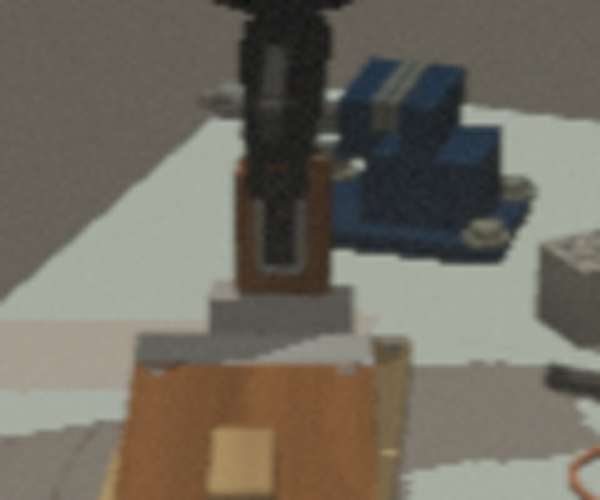

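```bash
python3 -m creep '[[0.2,0,0,0,0,0],[0.1,0,0,0,0,0],[0,0,0,0,0,0]]'; python3 -m creep '[[0.15,0,0,0,0,0]]'; python3 -m creep '[[0.15,0,0,0,0,0]]'
```

```text
t: 11.22
tcp_pos: [551.6, 61.8, 30.8]
tcp_rot: [0.561, 0.432, -0.558, 0.432]
ft_force: [-0.3, 0.6, -0.9]
gripper_width: 25.5
t: 11.35
tcp_pos: [551.8, 61.8, 30.3]
tcp_rot: [0.561, 0.432, -0.558, 0.432]
ft_force: [-2.3, 0.6, 12.6]
gripper_width: 25.5
t: 11.48
tcp_pos: [551.9, 61.8, 30.3]
tcp_rot: [0.561, 0.432, -0.558, 0.432]
ft_force: [-4.6, 0.1, 11.6]
gripper_width: 25.4
```

```bash
python3 -m creep '[[0,0,0,0,0,0],[0,0,0,0,0,0],[0,0,0,0,0,0]]' 5; python3 -m creep '[[-2,0,0,0,0,0],[-2,0,0,0,0,0],[-3,0,0,0,0,0],[-3,0,0,0,0,0],[-3,0,0,0,0,0],[0,0,0,0,0,0]]'; python3 chk.py D
```

```text
t: 11.85
tcp_pos: [552.8, 61.9, 31.0]
tcp_rot: [0.562, 0.432, -0.557, 0.432]
ft_force: [0.5, -0.2, -0.1]
gripper_width: 49.8
t: 12.6
tcp_pos: [551.5, 61.4, 163.2]
tcp_rot: [0.561, 0.432, -0.558, 0.432]
ft_force: [-0.4, 0.8, 0.1]
gripper_width: 49.7
t cm [13.32 -0.08  0.  ] r [-0.002 -0.003 -0.002]
tcp [  0.87  -0.62 163.19]
head 402 x [-18.3   0.3  20.1] y [-16.1 -13.4 -10.3] z [ 52.  109.8]
postfront 140 x [-32.4  -2.2  32.3] y [-15.  -12.1  -9.5] z [31.5 43.7]
posttop 51 x [-32.7   2.4  31.2] y [-15.3 -12.2  -8. ] z [45.1 48.9]
```

View pics/zD.png

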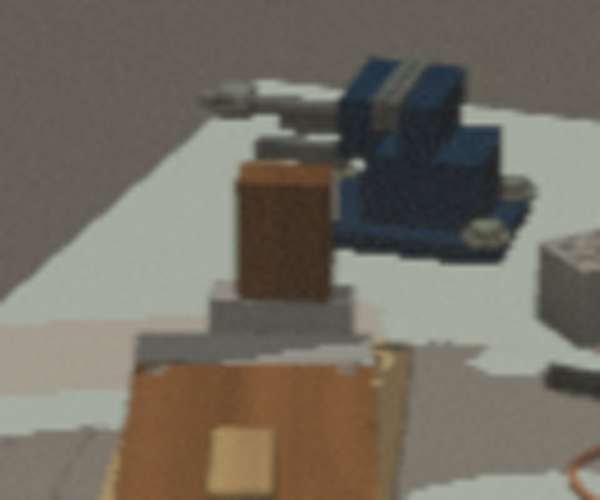

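```bash
python3 - <<'E'
from rel import *
z=np.load('pics/sideC.npz'); J=jig(cloud('side',z['d'])); p=z['p']
for v in range(190,212): print(v,J[v,346].round(1),p[v,346])
s=manip.sense(); print(s['q'].round(3)); delta([493,-204,163],-10)
E
```

```text
190 [  1.3 -26.9 103.7] [41 38 34]
191 [  1.2 -25.9 100.9] [38 37 33]
192 [  0.7 -19.8  96. ] [44 42 40]
193 [  1.2 -25.   95.7] [40 41 34]
194 [  1.3 -26.3  93.8] [38 35 35]
195 [  1.6 -29.5  92.8] [33 32 30]
196 [  0.8 -20.9  86.8] [37 34 30]
197 [  1.6 -28.9  87.7] [38 40 34]
198 [  1.6 -29.5  85.6] [39 37 35]
199 [  0.5 -18.1  78.2] [44 44 42]
200 [  1.2 -25.1  78.8] [38 40 37]
201 [  1.5 -27.6  77.5] [41 40 37]
202 [  1.4 -27.   74.8] [45 44 41]
203 [  0.9 -21.2  69.8] [65 64 59]
204 [  0.5 -17.3  65.6] [73 70 62]
205 [  0.1 -13.5  61.4] [66 53 40]
206 [  0.  -12.   58.3] [64 49 34]
207 [  0.2 -14.3  56.8] [65 48 35]
208 [  0.  -12.4  53.4] [68 58 46]
209 [-0.3 -8.4 49.2] [84 80 73]
210 [  0.3 -15.   49.6] [88 85 78]
211 [  0.2 -14.2  46.8] [88 85 78]
[-0.264  0.512  0.174  1.762 -0.113  0.879 -1.866]
t cm [-0.19  1.18 27.12] r [ 1.49  -0.     0.003]
```

```bash
python3 -m creep '[[0,0.1,2.5,0,0,0],[0,0.2,4.9,0,0,0],[0,0.2,4.9,0,0,0],[0,0.2,4.9,0,0,0],[0,0.2,4.9,0,0,0],[0,0.2,4.5,0,0,0],[0,0,0,-0.18,0,0],[0,0,0,-0.18,0,0],[0,0,0,-0.18,0,0],[0,0,0,-0.18,0,0]]' 6; python3 -m creep '[[0,0,0,-0.18,0,0],[0,0,0,-0.18,0,0],[0,0,0,-0.18,0,0],[0,0,0,-0.18,0,0],[0,0,0,-0.18,0,0],[0,0,0,0,0,0]]';python3 -c "
from h import *
delta([493,-205,120],-10);print(manip.sense()['q'].round(2))"
```

```text
t: 13.9
tcp_pos: [482.3, -203.6, 144.6]
tcp_rot: [0.361, 0.617, -0.367, 0.595]
ft_force: [0.8, -0.4, 0.3]
gripper_width: 60.1
t: 14.65
tcp_pos: [475.3, -200.9, 134.8]
tcp_rot: [0.059, 0.723, -0.048, 0.687]
ft_force: [0.3, -0.5, -0.2]
gripper_width: 60.3
t cm [ 1.39 -0.16  1.89] r [ 0.023 -0.052 -0.011]
[ 0.55  0.53 -0.29  1.84  0.19  0.86  0.02]
```

```bash
python3 -m creep '[[0,-0.16,1.9,0.023,-0.05,-0.01],[0,0,0,0,0,0],[0,0,0,0,0,0]]';python3 -c "
from h import *
delta([493,-205,80],-10)
p,d=snap('side','sideE');p2,d2=snap('top','topE')
c=p[170:300,280:420,::-1]; cv2.imwrite('pics/zE.png',cv2.resize(c,None,fx=4,fy=4,interpolation=cv2.INTER_CUBIC))"
```

```text
t: 15.02
tcp_pos: [491.8, -204.7, 131.4]
tcp_rot: [0.065, 0.707, -0.063, 0.702]
ft_force: [-0.3, -0.4, -0.5]
gripper_width: 60.0
t cm [ 5.14 -0.02  0.16] r [-0.008 -0.007 -0.002]
```

View pics/zE.png

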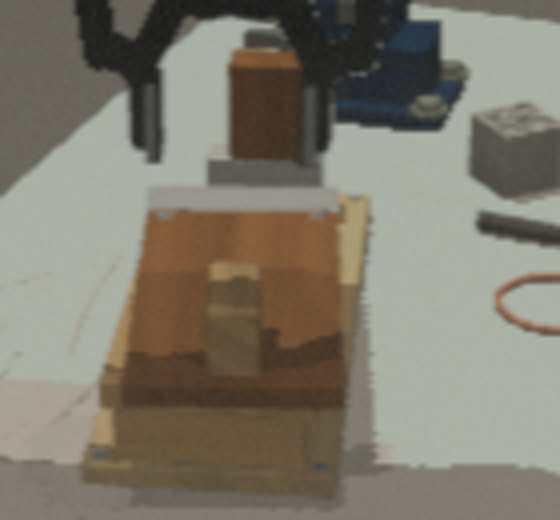

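```bash
python3 -m creep '[[2.5,0,0.15,-0.008,-0.007,0],[2.5,0,0,0,0,0],[0,0,0,0,0,0]]';python3 -c "
from h import *
delta([493,-205,50],-10)
p,d=snap('side','sideF')
c=p[170:300,280:420,::-1]; cv2.imwrite('pics/zF.png',cv2.resize(c,None,fx=4,fy=4,interpolation=cv2.INTER_CUBIC))"
```

```text
t: 15.5
tcp_pos: [493.8, -205.1, 81.2]
tcp_rot: [0.062, 0.704, -0.061, 0.705]
ft_force: [0.5, 0.1, 0.7]
gripper_width: 59.7
t cm [ 3.12 -0.01 -0.09] r [-0.     0.002 -0.002]
```

View pics/zF.png

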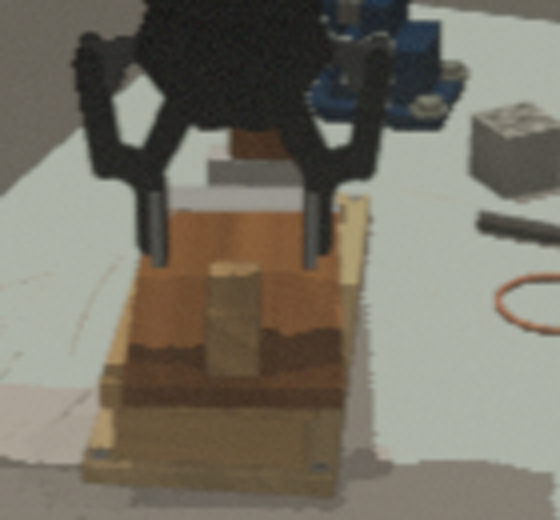

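```bash
python3 -m creep '[[1.5,0,-0.08,0,0,0],[1.5,0,0,0,0,0],[0.6,0,0,0,0,0],[0,0,0,0,0,0]]';python3 -c "
from h import *
delta([493,-205,44],-10)
p,d=snap('side','sideG')
c=p[170:300,280:420,::-1]; cv2.imwrite('pics/zG.png',cv2.resize(c,None,fx=4,fy=4,interpolation=cv2.INTER_CUBIC))"
```

```text
t: 16.05
tcp_pos: [495.6, -205.8, 45.8]
tcp_rot: [0.062, 0.702, -0.062, 0.707]
ft_force: [-0.4, 0.1, 0.1]
gripper_width: 60.2
t cm [ 0.17  0.03 -0.27] r [-0.001  0.008 -0.001]
```

View pics/zG.png

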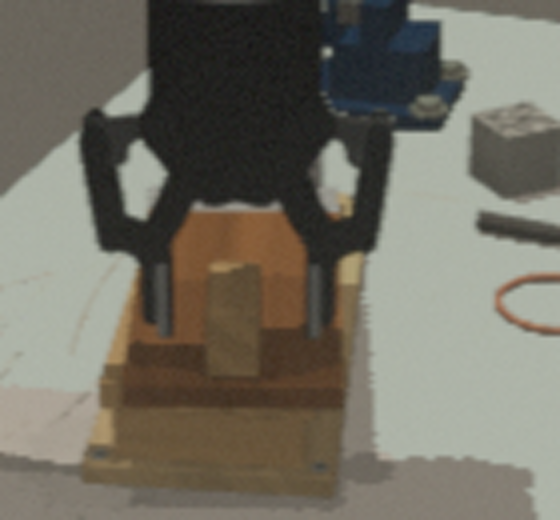

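```bash
python3 -m creep '[[0.2,0.03,-0.27,0,0.008,0],[0,0,0,0,0,0]]';python3 -m creep '[[0,0,0,0,0,0],[0,0,0,0,0,0],[0,0,0,0,0,0],[0,0,0,0,0,0],[0,0,0,0,0,0]]' 1.8 110; python3 -c "
from h import *
delta([493,-205,44],-10)
s=manip.sense();print(s['ft_force'],s['ft_torque'])
p,d=snap('side','sideH');p2,d2=snap('top','topH')
c=p[170:300,280:420,::-1]; cv2.imwrite('pics/zH.png',cv2.resize(c,None,fx=4,fy=4,interpolation=cv2.INTER_CUBIC))
c=p2[150:260,200:380,::-1]; cv2.imwrite('pics/tH.png',cv2.resize(c,None,fx=4,fy=4,interpolation=cv2.INTER_CUBIC))"
```

```text
t: 16.35
tcp_pos: [493.4, -205.1, 44.4]
tcp_rot: [0.062, 0.704, -0.062, 0.705]
ft_force: [-0.4, -0.1, -1.1]
gripper_width: 59.7
t: 16.98
tcp_pos: [493.7, -205.3, 45.2]
tcp_rot: [0.062, 0.704, -0.062, 0.705]
ft_force: [0.1, -0.7, 0.3]
gripper_width: 22.2
t cm [ 0.12  0.02 -0.08] r [-0.001  0.002  0.   ]
[ 0.08907904 -0.6949032   0.34485282] [0.07256665 0.08633714 0.07793796]
```

View pics/zH.png

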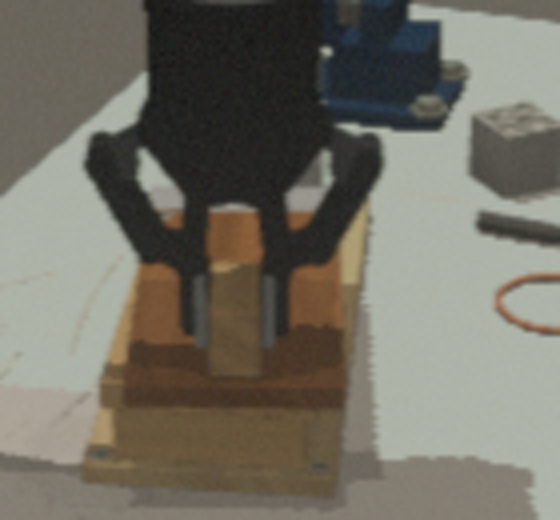

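View pics/tH.png

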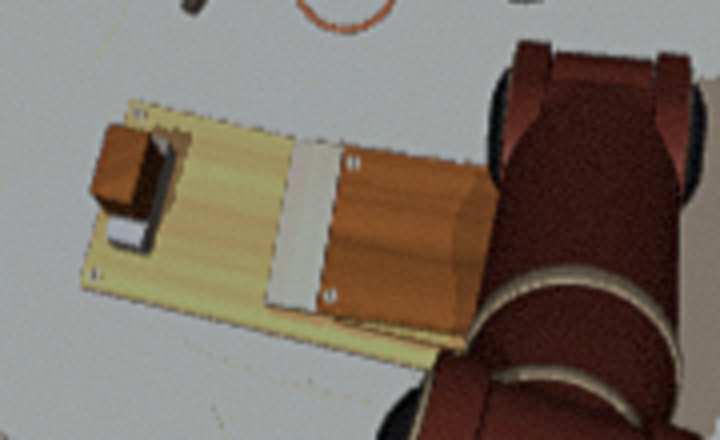

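```bash
cat > st.py <<'E'
from rel import *
s=manip.sense(); j=jig(s['tcp_pos']); print('jig',j.round(2),'toFinal',(-193.35-j[1]).round(1),'F',(np.r_[s['ft_force'][:2]@x,s['ft_force'][:2]@y,s['ft_force'][2]]).round(1),'M',s['ft_torque'].round(2),'w',round(s['gripper_width'],1),'t',s['t'])
delta(np.r_[np.array([550.8,62.2])+0*x-193.35*y,45],-14.55)
E
python3 -m creep '[[0.03,0.3,-0.12,0.01,0,0],[0.03,0.5,-0.2,0.016,0,0],[0.03,0.5,-0.2,0.016,0,0],[0,0,0,0,0,0]]'; python3 st.py
```

```text
t: 17.58
tcp_pos: [491.0, -194.0, 45.2]
tcp_rot: [0.077, 0.702, -0.08, 0.704]
ft_force: [-0.4, -1.7, 2.5]
gripper_width: 22.4
jig [   6.45 -263.04   45.23] toFinal 69.7 F [ 0.  -1.7  2.5] M [0.14 0.14 0.09] w 22.4 t 17.575
t cm [-0.01  6.99 -0.43] r [0.031 0.004 0.004]
```

```bash
python3 -m creep '[[0.03,0.4,-0.18,0.011,0.002,0.002],[0.03,0.5,-0.22,0.011,0.001,0],[0.03,0.5,-0.15,0.008,0,0],[0,0,0,0,0,0]]'; python3 st.py
```

```text
t: 18.08
tcp_pos: [489.7, -180.3, 45.2]
tcp_rot: [0.089, 0.7, -0.092, 0.702]
ft_force: [0.2, -0.7, 2.6]
gripper_width: 22.3
jig [   1.73 -250.09   45.2 ] toFinal 56.7 F [ 0.4 -0.7  2.6] M [0.21 0.24 0.07] w 22.3 t 18.075
t cm [-0.    5.67 -0.19] r [-0.003  0.003  0.004]
```

```bash
cat > nose.py <<'E'
import sys
from rel import *
n=sys.argv[1]
p,d=snap('top','top'+n); J=jig(cloud('top',d)); hsv=cv2.cvtColor(p,cv2.COLOR_RGB2HSV)
m=(J[...,2]>62)&(J[...,2]<75)&(abs(J[...,0])<60)&(J[...,1]>-140)&(J[...,1]<-5)&(hsv[...,1]<70)
k,L,s,_=cv2.connectedComponentsWithStats(m.astype(np.uint8)); i=1+np.argmax(s[1:,4])
vs,us=np.where(L==i); f,cx,cy,T=cal('top')
W=np.array([ray('top',u,v,69) for u,v in zip(us,vs)]); q=jig(W)
r=cv2.minAreaRect(q[:,:2].astype(np.float32)); print('nosing',np.round(r[0],1),np.round(r[1],1),round(r[2],2),'x',np.percentile(q[:,0],[.5,99.5]).round(1),'yfront',np.percentile(q[:,1],99).round(1))
# front edge fit
w=[]
for a in np.arange(-42,43,4):
    t=q[abs(q[:,0]-a)<2.5]
    if len(t)>5: w.append((a,t[:,1].max()))
w=np.array(w); print('front edge slope deg',np.degrees(np.polyfit(w[:,0],w[:,1],1)[0]).round(2),w[:,1].mean().round(1))
wood=(J[...,2]>62)&(J[...,2]<75)&(abs(J[...,0])<70)&(J[...,1]>-240)&(J[...,1]<-60)&(hsv[...,1]>=100)
vs,us=np.where(wood); q=jig(np.array([ray('top',u,v,69) for u,v in zip(us,vs)]))
for sg in(1,-1):
    w=[]
    for b in np.arange(np.percentile(q[:,1],40),np.percentile(q[:,1],97),3):
        t=q[abs(q[:,1]-b)<2]
        if len(t)>10: w.append((b,sg*(sg*t[:,0]).max()))
    w=np.array(w); print('side',sg,'slope deg',np.degrees(np.polyfit(w[:,0],w[:,1],1)[0]).round(2),'mean x',w[:,1].mean().round(1),len(w))
g=(abs(J[...,0])<30)&(abs(J[...,1])<25)&(abs(J[...,2]-107)<6); gq=J[g]; print('gaugetop',len(gq),np.percentile(gq,[2,98],axis=0).round(1).tolist())
c=p[150:260,200:380,::-1]; cv2.imwrite('pics/t%s.png'%n,cv2.resize(c,None,fx=4,fy=4,interpolation=cv2.INTER_CUBIC))
E
python3 nose.py I
```

```text
nosing [  1.1 -82.6] [99.9 29.8] 0.15 x [-48.2  50.6] yfront -68.0
front edge slope deg 0.23 -68.3
side 1 slope deg 0.7 mean x 50.4 16
side -1 slope deg 0.07 mean x -49.0 16
gaugetop 213 [[-20.4, -13.2, 101.7], [21.3, 12.1, 112.1]]
```

View pics/tI.png

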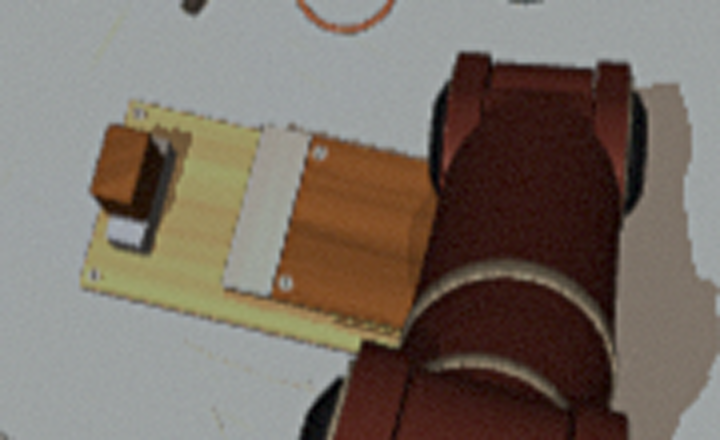

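```bash
python3 -m creep '[[0.03,0.4,-0.03,-0.002,0.002,0.002],[0.03,0.6,-0.03,0,0,0],[0.03,0.6,-0.02,0,0,0],[0.03,0.6,-0.02,0,0,0],[0,0,0,0,0,0]]'; python3 st.py
```

```text
t: 18.75
tcp_pos: [494.3, -163.1, 45.4]
tcp_rot: [0.089, 0.7, -0.094, 0.702]
ft_force: [-0.0, 0.0, 4.3]
gripper_width: 22.4
jig [   1.89 -232.27   45.4 ] toFinal 38.9 F [-0.   0.   4.3] M [0.41 0.23 0.  ] w 22.4 t 18.75
t cm [ 0.01  3.89 -0.21] r [-0.006  0.003  0.007]
```

```bash
python3 -m creep '[[0.03,0.4,-0.06,-0.004,0.002,0.004],[0.03,0.6,-0.06,0,0,0.002],[0.03,0.6,-0.04,0,0,0.002],[0.03,0.6,-0.04,0,0,0.002],[0,0,0,0,0,0]]'; python3 st.py; python3 nose.py J
```

```text
t: 19.38
tcp_pos: [498.1, -144.9, 45.2]
tcp_rot: [0.091, 0.7, -0.092, 0.702]
ft_force: [-0.4, 0.5, 3.0]
gripper_width: 22.5
jig [   0.98 -213.74   45.16] toFinal 20.4 F [-0.5  0.4  3. ] M [0.18 0.17 0.02] w 22.5 t 19.375
t cm [ 0.01  2.04 -0.11] r [-0.005  0.003  0.001]
nosing [  0.9 -46.4] [99.9 29.6] 0.06 x [-48.6  50.3] yfront -31.8
front edge slope deg -0.08 -32.2
side 1 slope deg -0.32 mean x 50.0 14
side -1 slope deg 1.47 mean x -49.0 14
gaugetop 211 [[-20.5, -13.2, 101.8], [21.5, 12.7, 112.4]]
```

```bash
python3 -m creep '[[0.03,0.4,-0.05,-0.003,0.002,0.002],[0.03,0.5,-0.04,0,0,0.002],[0.03,0.4,-0.02,0,0,0.002],[0,0,0,0,0,0]]'; python3 st.py; python3 nose.py K; python3 -c "
from h import *
p=np.load('pics/topK.npz')['p']
p,d=snap('side','sideK')
c=p[170:300,280:420,::-1]; cv2.imwrite('pics/zK.png',cv2.resize(c,None,fx=4,fy=4,interpolation=cv2.INTER_CUBIC))"
```

```text
t: 19.92
tcp_pos: [500.1, -136.8, 45.2]
tcp_rot: [0.091, 0.7, -0.092, 0.702]
ft_force: [-0.1, 0.4, 4.4]
gripper_width: 22.4
jig [   0.89 -205.4    45.17] toFinal 12.0 F [-0.2  0.4  4.4] M [0.13 0.13 0.06] w 22.4 t 19.925
t cm [ 0.02  1.2  -0.1 ] r [-0.006  0.003  0.001]
nosing [  1. -38.] [ 29.6 100. ] 89.86 x [-48.5  50.5] yfront -23.5
front edge slope deg -0.52 -23.8
side 1 slope deg 0.1 mean x 50.2 12
side -1 slope deg 0.28 mean x -48.9 12
gaugetop 210 [[-20.8, -12.8, 102.0], [21.3, 12.3, 111.8]]
```

View pics/tK.png

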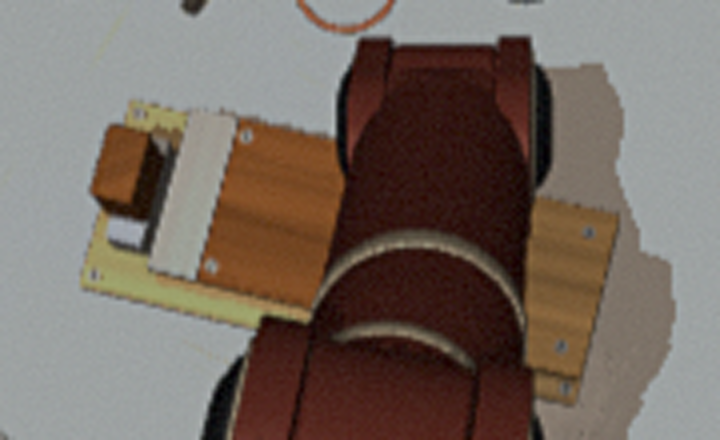

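View pics/zK.png

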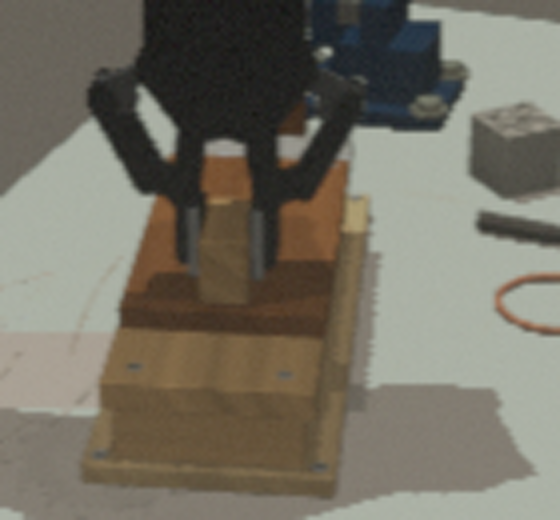

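```bash
python3 -m creep '[[0.03,0.4,-0.05,-0.003,0.002,0.001],[0.03,0.4,-0.04,-0.002,0,0.001],[0,0,0,0,0,0]]'; python3 st.py; python3 -m creep '[[0.02,0.2,-0.03,-0.001,0.001,0]]'; python3 -m creep '[[0.02,0.15,-0.02,0,0,0]]'; python3 st.py
```

```text
t: 20.4
tcp_pos: [501.4, -132.4, 45.2]
tcp_rot: [0.09, 0.701, -0.092, 0.702]
ft_force: [-0.9, -0.2, 3.5]
gripper_width: 22.5
jig [   1.04 -200.8    45.25] toFinal 7.4 F [-0.8 -0.4  3.5] M [0.21 0.11 0.04] w 22.5 t 20.4
t cm [ 0.02  0.74 -0.11] r [-0.004  0.002  0.003]
t: 20.52
tcp_pos: [501.4, -132.1, 45.3]
tcp_rot: [0.089, 0.701, -0.093, 0.702]
ft_force: [-1.3, -5.2, 8.1]
gripper_width: 22.6
t: 20.65
tcp_pos: [501.4, -132.0, 45.4]
tcp_rot: [0.089, 0.701, -0.093, 0.702]
ft_force: [-1.8, -3.8, 7.3]
gripper_width: 22.4
jig [   1.01 -200.41   45.39] toFinal 7.1 F [-0.8 -4.2  7.3] M [-0.55  0.39  0.14] w 22.4 t 20.65
t cm [ 0.03  0.71 -0.1 ] r [-0.004  0.002  0.007]
```

```bash
python3 nose.py L; python3 -c "
from h import *
p,d=snap('side','sideL')
c=p[150:250,290:410,::-1]; cv2.imwrite('pics/zL.png',cv2.resize(c,None,fx=5,fy=5,interpolation=cv2.INTER_CUBIC))"
```

```text
nosing [  0.7 -33. ] [29.6 99.6] 90.0 x [-48.7  50.1] yfront -18.4
front edge slope deg -0.16 -18.8
side 1 slope deg -2.11 mean x 49.9 11
side -1 slope deg 0.68 mean x -48.6 11
gaugetop 212 [[-20.7, -13.0, 102.0], [21.6, 12.5, 112.5]]
```

View pics/tL.png

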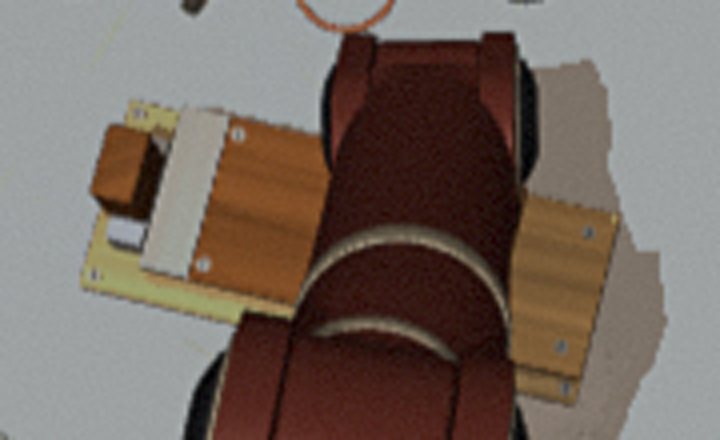

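View pics/zL.png

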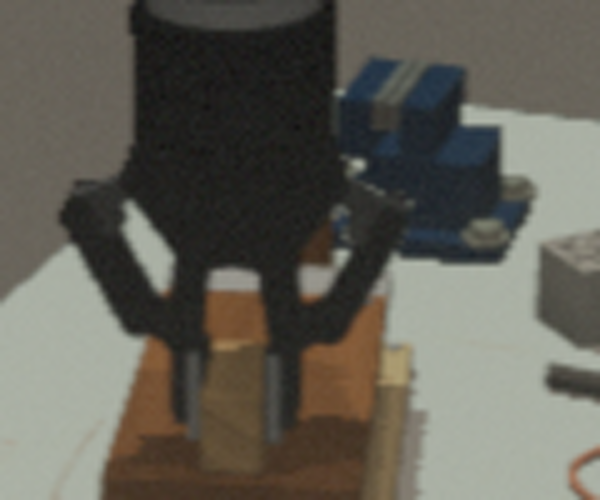

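```bash
python3 -m creep '[[0.02,0.35,-0.05,-0.003,0.001,0.004],[0,0,0,0,0,0]]'; python3 st.py; python3 -m creep '[[0.02,0.3,-0.03,-0.001,0.001,0.002],[0,0,0,0,0,0]]'; python3 st.py
```

```text
t: 21.0
tcp_pos: [501.9, -130.1, 45.4]
tcp_rot: [0.089, 0.701, -0.092, 0.702]
ft_force: [0.8, -0.3, 2.6]
gripper_width: 22.7
jig [   0.99 -198.42   45.36] toFinal 5.1 F [ 0.9 -0.1  2.6] M [0.11 0.13 0.06] w 22.7 t 21.0
t cm [ 0.03  0.51 -0.1 ] r [-0.003  0.002  0.004]
t: 21.25
tcp_pos: [502.4, -128.4, 45.3]
tcp_rot: [0.089, 0.701, -0.092, 0.702]
ft_force: [-0.9, -0.9, 3.5]
gripper_width: 22.6
jig [   1.01 -196.63   45.3 ] toFinal 3.3 F [-0.6 -1.   3.5] M [0.11 0.1  0.03] w 22.6 t 21.25
t cm [ 0.03  0.33 -0.1 ] r [-0.003  0.001  0.004]
```

```bash
python3 -m creep '[[0.01,0.25,-0.03,-0.001,0.001,0.002],[0,0,0,0,0,0]]'; python3 st.py;python3 nose.py M; python3 -c "
from h import *
p,d=snap('side','sideM')
c=p[150:250,290:410,::-1]; cv2.imwrite('pics/zM.png',cv2.resize(c,None,fx=5,fy=5,interpolation=cv2.INTER_CUBIC))"
```

```text
t: 21.5
tcp_pos: [502.7, -127.0, 45.3]
tcp_rot: [0.089, 0.701, -0.092, 0.702]
ft_force: [-0.3, -0.3, 3.7]
gripper_width: 22.2
jig [   1.02 -195.24   45.27] toFinal 1.9 F [-0.2 -0.3  3.7] M [0.02 0.04 0.05] w 22.2 t 21.5
t cm [ 0.03  0.19 -0.1 ] r [-0.003  0.001  0.003]
nosing [  0.9 -27.1] [31.6 99.5] 89.52 x [-48.6  50.3] yfront -12.2
front edge slope deg -0.25 -12.9
side 1 slope deg -1.01 mean x 49.9 10
side -1 slope deg -2.4 mean x -49.4 10
gaugetop 209 [[-20.4, -12.9, 101.8], [21.9, 12.6, 112.1]]
```

View pics/tM.png

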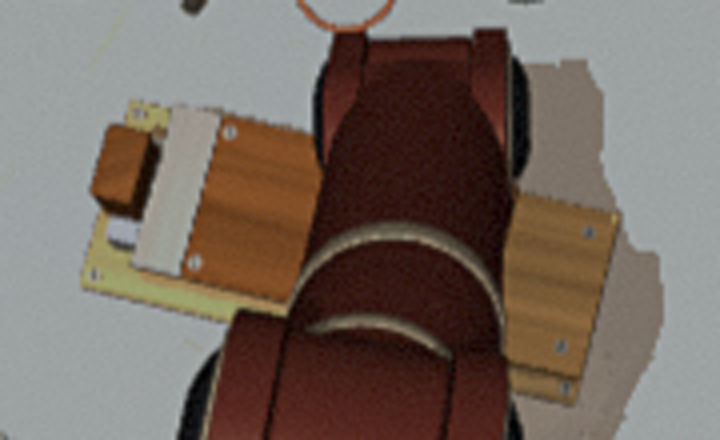

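```bash
python3 -m creep '[[0.01,0.2,-0.03,-0.001,0.001,0.002],[0,0,0,0,0,0]]'; python3 st.py;python3 -m creep '[[0.01,0.22,-0.03,-0.001,0,0.001]]'; python3 st.py
```

```text
t: 21.85
tcp_pos: [502.9, -126.4, 45.3]
tcp_rot: [0.09, 0.701, -0.091, 0.701]
ft_force: [-0.8, -0.4, 4.2]
gripper_width: 22.3
jig [   1.01 -194.55   45.27] toFinal 1.2 F [-0.7 -0.6  4.2] M [-0.07  0.02  0.01] w 22.3 t 21.85
t cm [ 0.03  0.12 -0.1 ] r [-0.003  0.001  0.003]
t: 21.98
tcp_pos: [502.9, -126.1, 45.3]
tcp_rot: [0.089, 0.701, -0.092, 0.701]
ft_force: [-2.0, -8.0, 6.7]
gripper_width: 22.5
jig [   0.96 -194.33   45.25] toFinal 1.0 F [ 0.1 -8.3  6.7] M [-1.35  0.3  -0.06] w 22.5 t 21.975
t cm [ 0.02  0.1  -0.1 ] r [-0.003  0.001  0.004]
```

```bash
python3 -m creep '[[0.01,0.25,-0.02,0,0,0.001]]'; python3 st.py;python3 -m creep '[[0.01,0.25,-0.02,0,0,0.001]]'; python3 st.py; python3 nose.py N; python3 -c "
from h import *
p=np.load('pics/topN.npz')['p'];c=p[170:225,215:265,::-1]; cv2.imwrite('pics/zN.png',cv2.resize(c,None,fx=11,fy=11,interpolation=cv2.INTER_CUBIC))"
```

```text
t: 22.1
tcp_pos: [502.9, -126.2, 45.3]
tcp_rot: [0.089, 0.701, -0.093, 0.701]
ft_force: [-1.5, -6.7, 6.5]
gripper_width: 22.3
jig [   0.98 -194.42   45.28] toFinal 1.1 F [ 0.2 -6.9  6.5] M [-1.09  0.32  0.18] w 22.3 t 22.1
t cm [ 0.03  0.11 -0.1 ] r [-0.004  0.001  0.006]
t: 22.22
tcp_pos: [502.8, -126.3, 45.4]
tcp_rot: [0.088, 0.701, -0.094, 0.701]
ft_force: [-1.1, -6.2, 7.8]
gripper_width: 22.1
jig [   0.93 -194.47   45.35] toFinal 1.1 F [ 0.5 -6.3  7.8] M [-0.92  0.36  0.2 ] w 22.1 t 22.225
t cm [ 0.03  0.11 -0.09] r [-0.005  0.001  0.008]
nosing [  0.9 -26.3] [31.3 99.6] 89.73 x [-48.6  50.2] yfront -11.4
front edge slope deg 0.32 -12.0
side 1 slope deg 0.88 mean x 49.6 9
side -1 slope deg -2.52 mean x -49.6 9
gaugetop 206 [[-21.0, -11.8, 102.0], [21.9, 13.5, 111.6]]
```

View pics/zN.png

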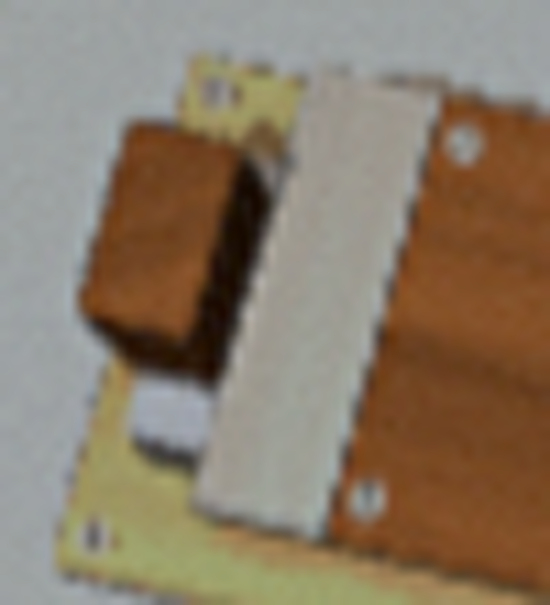

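```bash
python3 -m creep '[[0.01,0.03,0,-0.004,0,0.004],[0,0,0,0,0,0]]'; python3 st.py; python3 nose.py O; python3 - <<'E'
from rel import *
for n in('D0','I','M','N','O'):
    try: z=np.load(f'pics/top{n}.npz')
    except Exception: continue
    J=jig(cloud('top',z['d'])); m=(abs(J[...,0])<18)&(abs(J[...,1])<10)&(abs(J[...,2]-107)<10); q=J[m]
    A=np.c_[np.ones(len(q)),q[:,:2]]; print(n,len(q),np.linalg.lstsq(A,q[:,2],rcond=None)[0].round(3))
    m=(abs(J[...,0])<26)&(abs(J[...,1])<25)&(abs(J[...,2]-107)<6); r=cv2.minAreaRect(J[m][:,:2].astype(np.float32)); print(np.round(r[0],2),np.round(r[1],1),round(r[2],1))
    m=(abs(J[...,0])<45)&(J[...,1]<-22)&(J[...,1]>-95)&(abs(J[...,2]-69)<8); q=J[m]
    A=np.c_[np.ones(len(q)),q[:,:2]]; print('board plane',len(q),np.linalg.lstsq(A,q[:,2],rcond=None)[0].round(4))
E
```

```text
t: 22.52
tcp_pos: [502.9, -126.1, 45.4]
tcp_rot: [0.089, 0.701, -0.092, 0.702]
ft_force: [-0.1, -2.1, 4.4]
gripper_width: 22.0
jig [   0.99 -194.32   45.36] toFinal 1.0 F [ 0.4 -2.   4.4] M [-0.3   0.11 -0.07] w 22.0 t 22.525
t cm [ 0.04  0.1  -0.1 ] r [-0.002  0.001  0.004]
nosing [  0.7 -26.2] [99.4 31.2] 0.0 x [-48.6  49.9] yfront -11.2
front edge slope deg 0.32 -12.0
side 1 slope deg -1.65 mean x 49.8 10
side -1 slope deg 1.79 mean x -49.2 10
gaugetop 209 [[-20.8, -12.0, 101.9], [20.9, 13.2, 112.5]]
I 129 [ 1.07552e+02  2.20000e-02 -4.30000e-02]
[ 0.82 -0.34] [27.2 44.9] 89.6
board plane 433 [7.00431e+01 1.80000e-03 6.90000e-03]
M 129 [ 1.07297e+02  1.90000e-02 -5.70000e-02]
[0.76 0.2 ] [27.2 44.1] 88.8
board plane 1150 [ 6.9141e+01 -1.4000e-03 -1.0000e-03]
N 133 [1.07509e+02 3.30000e-02 0.00000e+00]
[0.42 0.91] [26.6 44.5] 88.2
board plane 1147 [6.93417e+01 2.70000e-03 2.00000e-03]
O 130 [ 1.07779e+02 -1.60000e-02 -7.70000e-02]
[0.33 0.73] [45.1 26.7] 2.8
board plane 1150 [ 6.88672e+01  2.30000e-03 -6.20000e-03]
```

```bash
python3 -m creep '[[0,0,0,0,0,0],[0,0,0,0,0,0]]'; python3 st.py; python3 -c "
from h import *
snap('side','sideP')"
```

```text
t: 22.82
tcp_pos: [502.9, -126.2, 45.3]
tcp_rot: [0.089, 0.701, -0.092, 0.701]
ft_force: [-1.3, -1.5, 5.4]
gripper_width: 22.4
jig [   1.   -194.36   45.34] toFinal 1.0 F [-0.8 -1.7  5.4] M [-0.32  0.15 -0.06] w 22.4 t 22.825
t cm [ 0.03  0.1  -0.1 ] r [-0.002  0.001  0.005]
```

View pics/sideP.png

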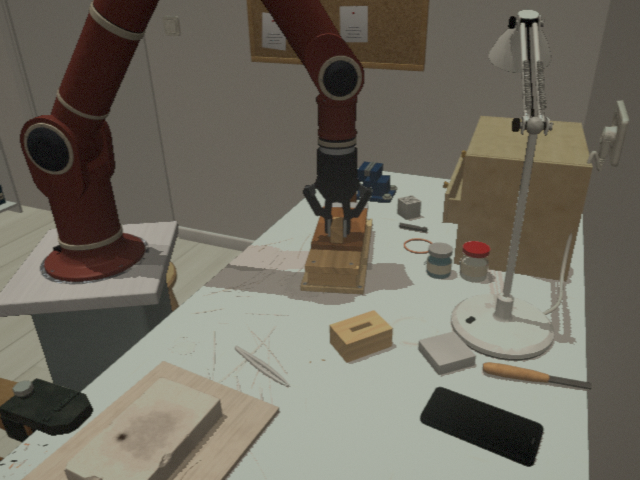

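View pics/topO.png

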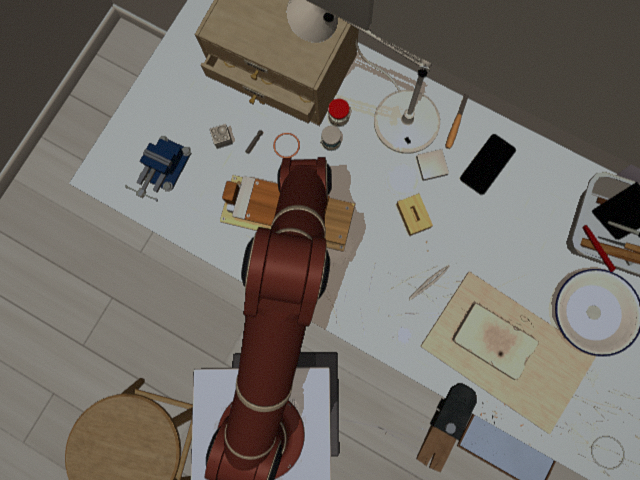

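The pictures show the gauge seated at top (231,192), with the board's nosing against it. The cleat is held at side (338,228), the rack is empty, and the block and tweezers haven't moved. Handing in.

```bash
python3 -c "
from plant import manip
print(manip.close_job()); print(manip.sense()['t'])"
```

```text
the job is handed in; nothing more can be done
None
the job is handed in; nothing more can be done
```

I seated the gauge in the post and let go of it, then slid the board out until its steel front edge met the gauge. I handed the job in at about 22.9 s, still gripping the cleat. No verdict was reported.

**Final checks**
- **Gauge:** it went in without resistance and stopped at the expected height with about 12 N. Its head top still measures about 107.5 mm, which fits a seated shoulder. The board moved it about 1 mm outward, within the slot's play.
- **Board:** in the top view it is flat and in line with the jig to about 0.3°, and about 1 mm off centre. It stopped against the gauge: three further pushes gave 6 to 8 N and no movement. About 2 N was left on the gauge and about 5 N pressing the board down on the rest.
- **Other things:** the block and tweezers look unmoved in the last pictures, and the wrist force I read never went above about 15 N.

**What disagreed or stayed uncertain**
- **Fingertip height:** the cameras showed the fingertips 30 to 50 mm higher than the reported tool position. I set the grasp heights from the pictures and contact instead.
- **Camera difference:** the two cameras disagreed by 2 to 4 mm along the bench (world y). I used relative measurements and touch for the fits.
- **Noisy edges:** the board's side edges scattered by about ±2° in the last pictures, because the arm hides most of them. The alignment figure rests on the front edge.
- **Gauge angle:** the last reading of the gauge's turn, from its few visible pixels, was up to 3° off. I took that as noise.

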